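# Change over a row of bearing housings in a locking clamp fixture

### The job

Change over the clamp fixture: turn its lock collar off to the free mark (two bars), draw the sliding jaw right back, and move the finished bearing housing from the lane to stand upright in the grey tray. Then stand every bearing housing from the bench in the lane, feet flat between the rails and bores in line along it, slide the jaw up so that stop, housings and jaw all touch with no gaps, and last turn the collar to its lock mark (single bar), leaving everything released. Do not disturb the rim, the oil can or the screwdriver.

Things in the scene. Friction and masses are not known exactly. Their poses are not given: they have to be found in the camera images.
- fixture: fixed clamp fixture: dark steel plate 16 mm high, reaching from x = -105 to 160, y = -128 to 128 mm; origin on its underside. Lane along y, centred on x = -60 mm: floor is the plate's top, steel side rails 12 mm high, 80 mm apart inside. Blue stop block, 45 mm high, at its -y end, blue sliding jaw at the +y end. Lock collar at x = 65, y = 0 mm
- stop (a point): foot of the stop's inner face, in the middle of the lane, on the lane floor; axes as the fixture's, so +y runs along the lane towards the jaw. A housing touching the stop has its origin at y = 25 mm in this frame
- jaw (a joint): travel of the jaw along the fixture's +y (m): 0 = jaw face 30 mm from the stop, 0.155 = drawn right back, jaw face 185 mm from the stop. Clear space in the lane = 0.030 + this value. Stays where it is left
- jaw_face (a point): foot of the jaw's face, in the middle of the lane, on the lane floor; axes as the fixture's. A housing touching the jaw has its origin at y = -25 mm in this frame. The jaw is a blue block 78 x 40 mm, 45 mm high over the lane floor
- jaw_grip (a point): grip of the jaw: middle of an upright steel post of 22 mm diameter on top of the jaw, from 45 to 90 mm above the lane floor; this point is 70 mm above the lane floor and 20 mm behind the jaw face
- collar (a joint): angle of the lock collar (rad), growing anticlockwise seen from above: 0 = lever at the free mark (two white bars), 1.396 = lever at the lock mark (one white bar); it turns on to 1.8. Stays where it is left
- collar_axis (a point): on the collar's vertical turning axis, at the collar's upper face, 28 mm above the plate. The collar is a knurled aluminium ring of 76 mm diameter round a steel boss of 38 mm diameter that stands 54 mm above the bench; axes as the fixture's
- pin (a point): on the collar's lever: middle of the upright black round pin by which it is turned, 18 mm diameter, 62 mm from the turning axis, standing from 43 to 94 mm above the bench; this point is 76 mm above the bench and moves with the collar
- lock_mark (a point): point on the plate straight below the pin's axis when the collar is at its lock mark; the white bar is painted 21 mm farther out
- free_mark (a point): point on the plate straight below the pin's axis when the collar is at its free mark; the two white bars are painted 21 mm farther out
- done_part: the finished housing, in the lane between stop and jaw at the start: aluminium bearing housing: foot 70 (its x) x 50 (its y) x 18 mm high, on it a body 44 (x) x 50 (y) mm, flat-sided up to 40 mm, top rounded (about y) to 62 mm; bore along y; about 0.35 kg. Origin: centre of the underside; z up. Half a turn leaves it the same
- part_a: one of two or three housings waiting on the bench (None if absent): aluminium bearing housing: foot 70 (its x) x 50 (its y) x 18 mm high, on it a body 44 (x) x 50 (y) mm, flat-sided up to 40 mm, top rounded (about y) to 62 mm; bore along y; about 0.35 kg. Origin: centre of the underside; z up. Half a turn leaves it the same
- part_b: one of two or three housings waiting on the bench (None if absent): aluminium bearing housing: foot 70 (its x) x 50 (its y) x 18 mm high, on it a body 44 (x) x 50 (y) mm, flat-sided up to 40 mm, top rounded (about y) to 62 mm; bore along y; about 0.35 kg. Origin: centre of the underside; z up. Half a turn leaves it the same
- part_c: one of two or three housings waiting on the bench (None if absent): aluminium bearing housing: foot 70 (its x) x 50 (its y) x 18 mm high, on it a body 44 (x) x 50 (y) mm, flat-sided up to 40 mm, top rounded (about y) to 62 mm; bore along y; about 0.35 kg. Origin: centre of the underside; z up. Half a turn leaves it the same
- tray_in (a point): centre of the inner floor of the low grey plastic tray for finished housings: inside 152 (x) x 122 (y) mm, floor 4 mm above the bench, walls 20 mm above the bench; fixed. Axes are the tray's
- rim: bystander: orange wheel rim lying flat, 150 mm outside diameter, 50 mm high; origin at the centre of its underside
- oil: bystander: oil can 60 mm diameter, 130 mm high; origin at the centre of its underside
- driver: bystander: screwdriver lying on the bench
Things that resemble listed ones, but are neither listed nor needed, are in the scene too. Leave any red or yellow look-alike of the part_b alone.

How it is judged:
By the outcome, as a careful person would: the job done as asked, in the order asked, and still so for the second after the job is handed in, with the robot touching nothing.
Of part_a, part_b, part_c only 2 to 3 are there at a start; the rules pass over those that are not, and their reading is None.
At some moment in a run one of part_a, part_b, part_c may be knocked a few centimetres aside while the robot is not near it.
Once in a run the grip may slacken for a moment while it holds something.
It also fails if it takes over 200 s, if anything falls off the work surface, if the arm or the gripper's body presses on something with over 40 N, if the wrist force passes 120 N, or if a joint passes its speed limit or range.

### The arm

A 7-joint arm with a two-finger parallel gripper is mounted at the origin on the work surface. World frame = base frame: x ahead of the robot, y to its left, z up, the work surface at z = 0. Lengths are in m, angles in degrees, forces in N, time in s.
With the tool pointing down it reaches from about 0.425 to 1.025 m from the base axis. Payload 9.4 kg.
Tool frame: the origin (TCP) lies midway between the tips of the shut fingers; the grasp point (between the pads) lies 19 mm behind it; z points along the fingers, y is the line along which they close (so a half turn about z gives the same grasp; the last joint's range is limited). The gripper opens to 85 mm and grips with 20 to 120 N. Pads are 22 mm wide; open, the fingers measure 114 mm over their backs; the gripper's body (76 mm by 85 mm) begins 54 mm behind the grasp point. The pads swing forward as they close: fully open they stand 13 mm farther back than shut.
Start: joints at [-77.619, 34.337, -0.143, 91.639, 0.103, 54.024, -4.572], TCP at [0.209, 0.694, 0.207] pointing down, gripper open.
Joint ranges: [-147.43, 147.43], [-19.82, 112.94], [-74.19, 73.91], [6.32, 146.72], [-59.91, 239.91], [6.04, 106.73], [-150.56, 150.56]. Speed limits (degrees/s): [127.2, 127.2, 172.46, 172.46, 180, 180, 180].

### API

Orientations are given as a 3x3 rotation matrix whose columns are the frame's x, y, z axes.
In Python, from cell import robot gives the robot as it stands.
- The arm moves only by the shell command python3 -m jog 'ROWS'. ROWS is JSON, a list that holds one entry, the list of rows, each a list of 5 numbers: the shift along the tool's x, y, z as a fraction of full scale, then the turn about the tool's z as a fraction of full scale, then the finger opening in mm, from 0 to 85.4. In form: [[[tx, ty, tz, roll, gripper], ...]]. A call has exactly 10 rows; each row shifts and turns the commanded pose from where the row before left it, along the tool's axes as they then stand; what a row does not reach is not made up. Full scale, the value 1, is 0.04 m for a shift and 5 degrees for a turn. A row lasts 1/12 s, in which the tool goes at most 41.7 mm and 7.16 degrees, less where a joint would pass 70% of its speed; a pose out of reach is approached as far as the arm can. A call with a number of a shift or a turn outside -1 to 1 is refused whole. A call with a gripper value outside its range is refused whole. The fingers move at their own pace and stop on an object; the grip force is fixed at half the most. Time passes only in rows, so rows that do not move let the fingers close, or fill a call up. It gives the time, the measured TCP pose, the force, the opening and the grip force at its end, in the units of the state.
- robot.read_state(): the state, without advancing time (a new reading comes with each control period).
- robot.snapshot(name): name is "scene" or "top"; returns a dict with "frame" (480x640x3 uint8, red, green, blue), "fx", "fy", "cx", "cy" (pixels), "k1" (the pictures are not rectified: a ray, as slopes to the right and down, at radius r is drawn at 1 + k1 r^2 times it, then the intrinsics apply), "R" (3x3) and "t" (3): a world point X has camera coordinates R X + t. Camera axes: x right, y down, z forward; pixel columns grow to the right and rows downward; lengths in m; the calibration is good to about 2 mm. A picture is of the moment at which its call begins. There is no depth.
- robot.sign_off(): hands the job in; it is judged then, once.
Trained networks look in a picture, given as the dict that the camera call returned (one of the last four; its "shot" number tells which), for a name from the list of things; names that differ only in an ending like _2 or _b are one class to them, and where a whole thing is asked for, a point or a joint stands for the part that bears it (a point fixed in the world has none). Each returns a list of dicts, best first, with "p" (0 to 1); they miss things now and then, are a little off and sometimes report something else, mostly with a low value. They report only what shows in the picture. A call takes as long as a camera call. They do not tell look-alikes from the thing itself.
- robot.regions_of(picture, target): "mask" (480x640 bool, what is visible of it) and "box" ([left, top, width, height] in pixels, round what is visible of it).
The state is a dict: "clock": time; "joints": joint angles; "joint_vel": joint speeds; "effort": joint torques, N m; "position": TCP position; "ee_rot": TCP orientation; "wrist_force": force on the tool from outside, world axes, zero at the start; "moment": the same for the moment, N m; "grip_width": opening from 0.0 (shut) to 1.0 (fully open); "gripper_force": force on a finger pad.
Only numpy, scipy, OpenCV 4.12 (cv2) and the standard library are available. Lean on these libraries where they do the work, as an engineer would, in place of code of your own. Each camera call takes 0.05 s, during which the arm holds its last target. There are 200 camera calls.

## Working session

There is one attempt and no reset: what is moved stays moved. The work goes in short steps, Python scripts to look and compute and a shell command to move; the robot and the scene stay as the last step left them, time stands still between calls to the robot, and variables do not carry over. Pictures are saved under pics/ and viewed, at most 14 in all, crops included, and the job is handed in when it is done.

```bash
ls; mkdir -p pics; python3 - <<'E'
from cell import robot
import cv2
s=robot.read_state();print({k:s[k] for k in('clock','position','ee_rot','grip_width','wrist_force')})
for n in('scene','top'):
    p=robot.snapshot(n);cv2.imwrite(f'pics/{n}0.png',p['frame'][:,:,::-1])
    print(n,p['fx'],p['cx'],p['cy'],p['k1'],p['R'],p['t'],p['shot'])
    for t in('fixture','jaw','collar','pin','part_a','done_part','tray_in','rim','oil','driver'):
        print(t,[(round(d['p'],2),d['box'],int(d['mask'].sum())) for d in robot.regions_of(p,t)])
E
```

```text
pics
{'clock': 0.0, 'position': array([0.20911525, 0.69365348, 0.20659502]), 'ee_rot': array([[-9.57450685e-01,  2.88596712e-01, -3.52830891e-04],
       [ 2.88596909e-01,  9.57449467e-01, -1.53036073e-03],
       [-1.03839327e-04, -1.56707083e-03, -9.99998767e-01]]), 'grip_width': 0.9952420173296654, 'wrist_force': array([ 0.45793996, -0.00811712,  0.17022525])}
scene 463.8011530383575 317.0121832611684 239.7027721375281 0.025413575481936367 [[ 0.46554983  0.88485426 -0.01721313]
 [ 0.66486683 -0.36251224 -0.65309798]
 [-0.5841365   0.29260521 -0.75707776]] [-0.19217113 -0.31530063  1.502496  ] 1
fixture [(0.96, [279.2, 208.2, 131.0, 109.4], 8807)]
jaw [(0.97, [319.5, 208.7, 20.7, 35.4], 525), (0.19, [412.9, 170.5, 65.1, 46.1], 2167)]
collar [(0.98, [331.6, 250.2, 33.0, 37.7], 790)]
pin [(0.82, [329.6, 251.3, 34.6, 37.1], 812)]
part_a [(0.96, [209.9, 217.8, 24.0, 28.7], 551), (0.93, [161.8, 226.1, 30.9, 31.9], 635), (0.9, [172.1, 267.1, 32.8, 32.7], 734), (0.81, [221.1, 281.8, 38.6, 40.0], 800), (0.81, [228.7, 246.5, 28.8, 30.2], 625), (0.69, [142.9, 315.8, 33.3, 38.4], 973), (0.39,
[... 685 characters left out ...]
6, 115.5], 8783), (0.62, [303.7, 250.1, 19.7, 34.4], 461)]
jaw []
collar [(0.65, [305.2, 192.6, 26.1, 39.9], 530)]
pin [(0.82, [305.9, 193.9, 27.3, 41.6], 628)]
part_a [(0.94, [402.8, 218.5, 28.2, 30.2], 559), (0.94, [393.7, 303.2, 25.3, 30.0], 553), (0.94, [438.4, 313.6, 31.8, 29.3], 601), (0.89, [434.1, 263.9, 35.0, 29.5], 581), (0.85, [472.0, 221.0, 32.6, 25.7], 509), (0.76, [392.0, 258.8, 16.7, 26.5], 525)]
done_part [(0.76, [328.4, 260.9, 20.9, 29.2], 499)]
tray_in [(0.64, [147.7, 233.9, 63.1, 67.3], 2960)]
rim [(0.95, [146.6, 168.9, 61.0, 56.9], 1355), (0.61, [304.1, 250.7, 20.9, 33.7], 475)]
oil [(0.63, [373.8, 150.4, 26.2, 30.0], 630)]
driver [(0.73, [454.2, 149.4, 12.0, 71.1], 430)]
```

```bash
python3 - <<'E'
import cv2
a=cv2.imread('pics/scene0.png')[155:425,135:535];cv2.imwrite('pics/s0c.png',cv2.resize(a,None,fx=2,fy=2,interpolation=cv2.INTER_CUBIC))
a=cv2.imread('pics/top0.png')[140:350,140:520];cv2.imwrite('pics/t0c.png',cv2.resize(a,None,fx=2.1,fy=2.1,interpolation=cv2.INTER_CUBIC))
E
```

```text
(no output)
```

View pics/s0c.png

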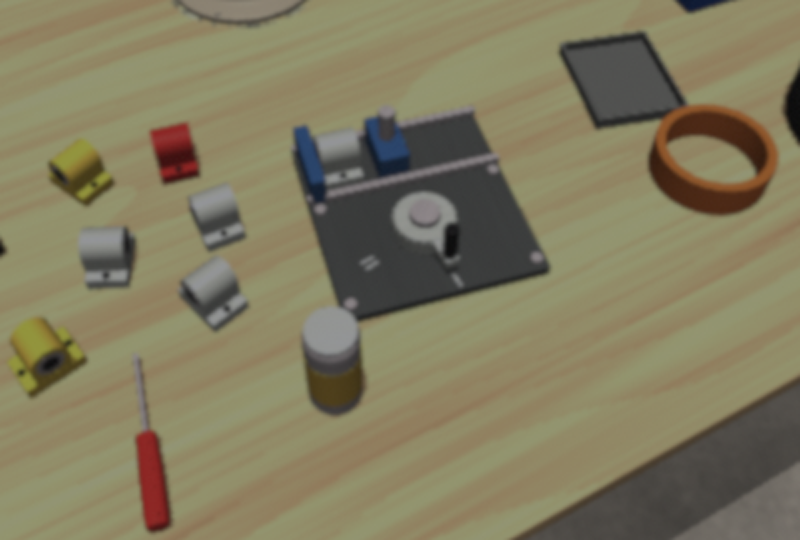

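View pics/t0c.png

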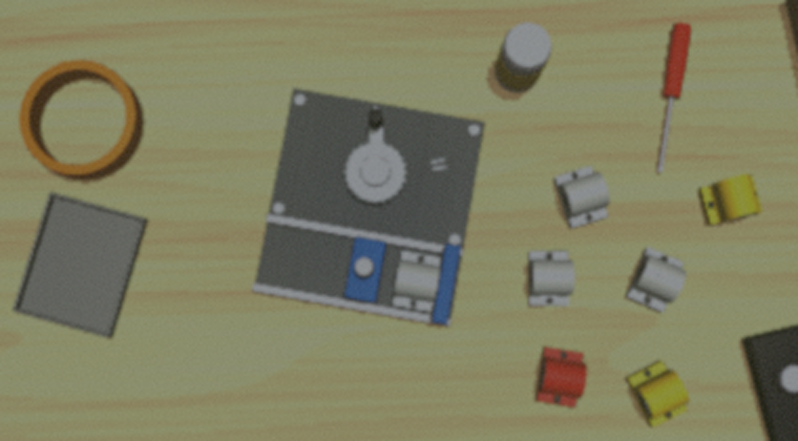

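```bash
cat > h.py <<'E'
import numpy as np, cv2, itertools
from scipy.optimize import minimize
from cell import robot
def shots():
    return {n:robot.snapshot(n) for n in('scene','top')}
def proj(c,X):
    v=np.atleast_2d(X)@c['R'].T+c['t']; s=v[:,:2]/v[:,2:]; s=s*(1+c['k1']*(s**2).sum(1,keepdims=True))
    return s*[c['fx'],c['fy']]+[c['cx'],c['cy']]
def ray(c,uv):
    d=(np.array(uv)-[c['cx'],c['cy']])/[c['fx'],c['fy']]; s=d.copy()
    for _ in range(8): s=d/(1+c['k1']*(s@s))
    return -c['R'].T@c['t'], c['R'].T@np.r_[s,1]
def atz(c,uv,z):
    o,d=ray(c,uv); return o+d*(z-o[2])/d[2]
def tri(cs,uvs):
    A=[];b=[]
    for c,u in zip(cs,uvs):
        o,d=ray(c,u); d/=np.linalg.norm(d); P=np.eye(3)-np.outer(d,d); A.append(P); b.append(P@o)
    return np.linalg.lstsq(np.vstack(A),np.hstack(b),rcond=None)[0]
def box(x0,x1,y0,y1,z0,z1): return np.array(list(itertools.product((x0,x1),(y0,y1),(z0,z1))))/1e3
a=np.linspace(0,np.pi,13)
HOUS=[box(-35,35,-25,25,0,18), np.vstack([box(-22,22,-25,25,18,40)]+[np.c_[22*np.cos(a),0*a+y,40+22*np.sin(a)]/1e3 for y in(-25,25)])]
PLATE=[box(-105,160,-128,128,0,16), box(-100,-20,-128,-112,16,61)]
def place(p,X):  # p = x,y,yaw(rad)[,z]
    c,s=np.cos(p[2]),np.sin(p[2]); z=p[3] if len(p)>3 else 0
    return X@np.array([[c,s,0],[-s,c,0],[0,0,1]])+[p[0],p[1],z]
def soft(c,model,p,box,S=6):
    l,t,w,h=box; im=np.zeros((h*S,w*S),np.uint8)
    for m in model:
        q=((proj(c,place(p,m))-[l-.5,t-.5])*S-.5)
        cv2.fillConvexPoly(im,cv2.convexHull((q*16).round().astype(np.int32)),255,shift=4)
    return cv2.resize(im,(w,h),interpolation=cv2.INTER_AREA)/255.
def fit(pairs,model,p0,zfree=False):
    """pairs: [(cam,mask)]"""
    bs=[]
    for c,m in pairs:
        l,t,w,h=cv2.boundingRect(m.astype(np.uint8)); l=max(l-8,0);t=max(t-8,0);w+=16;h+=16
        mm=m[t:t+h,l:l+w]; bs.append((c,cv2.GaussianBlur(mm.astype(np.float32),(3,3),0.6),(l,t,mm.shape[1],mm.shape[0])))
    def f(q):
        p=np.array(q)/np.r_[1,1,.05,1][:len(q)] if 0 else q
        return sum(((cv2.GaussianBlur(soft(c,model,p,b),(3,3),0.6)-m)**2).sum() for c,m,b in bs)
    n=4 if zfree else 3; p0=list(p0)[:n]
    if zfree and len(p0)<4: p0+=[0.]
    sim=np.vstack([p0]+[np.array(p0)+d for d in np.diag([.006,.006,.12,.006][:n])])
    r=minimize(f,p0,method='Nelder-Mead',options=dict(initial_simplex=sim,xatol=1e-4,fatol=.05,maxiter=250))
    return r.x,r.fun
def parts(v,name='part_a',pmin=.4):
    """match detections in both views, fit pose; returns list (pose,cost,rgb)"""
    D={n:[d for d in robot.regions_of(c,name) if d['p']>pmin and d['mask'].sum()<1500] for n,c in v.items()}
    cen=lambda d:np.array(d['box'][:2])+np.array(d['box'][2:])/2
    out=[]
    for dt in D['top']:
        best=None
        for ds in D['scene']:
            X=tri([v['top'],v['scene']],[cen(dt),cen(ds)]); 
            e=sum(np.linalg.norm(proj(v[n],X)[0]-cen(d)) for n,d in(('top',dt),('scene',ds)))
            if best is None or e<best[0]: best=(e,ds,X)
        if best is None: continue
        pr=[(v['top'],dt['mask'])]+([(v['scene'],best[1]['mask'])] if best[0]<8 else [])
        X=best[2] if best[0]<8 else atz(v['top'],cen(dt),.03)
        r=min((fit(pr,HOUS,[X[0],X[1],y]) for y in(0,.8,1.6,-.8)),key=lambda t:t[1])
        rgb=np.median(v['top']['frame'][dt['mask']],axis=0)
        out.append((r[0],r[1],rgb,X,best[0],pr))
    return out
def go(x,y,z,yaw):
    """roll first, then shift in the turned tool frame (units of rows); yaw = desired direction of tool y axis (deg, mod 180)"""
    s=robot.read_state(); R=s['ee_rot']; p=s['position']
    cur=np.degrees(np.arctan2(R[1,1],R[0,1])); d=(yaw-cur+90)%180-90
    # tool z down: positive roll about tool z turns yaw negative
    for dd in (d, d-180*np.sign(d) if d else 180):
        yr=np.radians(cur+dd); ty=np.array([np.cos(yr),np.sin(yr)]); tx=np.array([-ty[1],ty[0]])  # x = y cross z(down)
        D=np.array([x,y])-p[:2]
        print('roll units %.2f (j7 now %.0f)  then tx %.3f ty %.3f tz %.3f units'%(-dd/5,s['joints'][6],D@tx/.04,D@ty/.04,(p[2]-z)/.04))
def st():
    s=robot.read_state();R=s['ee_rot'];print('t%.2f pos'%s['clock'],s['position'].round(4),'yaw %.2f'%np.degrees(np.arctan2(R[1,1],R[0,1])),'w %.1fmm'%(s['grip_width']*85.4),'gf %.0f'%s['gripper_force'],'F',np.round(s['wrist_force'],1),'j',np.round(s['joints'],0))
E
python3 - <<'E'
from h import *
v=shots()
R=robot.read_state()['ee_rot'];print(np.cross(R[:,1],R[:,2]),R[:,0])
F=[(v[n],robot.regions_of(v[n],'fixture')[0]['mask']) for n in v]
m=atz(v['top'],(315,240),.016)
p,c=fit(F,PLATE,[m[0],m[1],-.15]); print('fixture',p.round(4),np.degrees(p[2]),c, fit(F,PLATE,p,True))
for i in range(2): print(fit(F[i:i+1],PLATE,p))
for n in('part_a','done_part'):
    for r in parts(v,n):
        z=fit(r[5],HOUS,r[0],True); print(n,r[0].round(4),'deg %.1f'%np.degrees(r[0][2]),'cost %.0f'%r[1],r[2],'match %.1f'%r[4],'z %.4f'%z[0][3],z[1].round())
for n in('rim','oil','tray_in','pin','driver'):
    b={k:robot.regions_of(v[k],n)[0]['box'] for k in v}
    print(n,tri([v[k] for k in v],[np.array(b[k][:2])+np.array(b[k][2:])/2 for k in v]).round(4))
E
```

```text
[-9.57451662e-01  2.88593679e-01 -6.11783175e-05] [-9.57451662e-01  2.88593679e-01 -6.11783175e-05]
fixture [ 0.5252  0.0031 -0.2116] -12.125887950331045 1366.611546509264 (array([ 0.52482961,  0.00322218, -0.21077751, -0.00119918]), np.float64(1364.7633975922395))
(array([ 0.52577928,  0.00339311, -0.20879829]), np.float64(828.7348793174879))
(array([ 0.5240513 ,  0.00319421, -0.21096746]), np.float64(523.8304118554157))
part_a [ 0.555  -0.277   0.2622] deg 15.0 cost 19 [125. 127. 123.] match 0.3 z -0.0023 13.0
part_a [ 0.5464 -0.4696  1.8006] deg 103.2 cost 46 [133. 125.  46.] match 0.4 z -0.0049 24.0
part_a [ 0.301  -0.3606  0.3965] deg 22.7 cost 30 [135. 129.  46.] match 1.4 z -0.0028 23.0
part_a [ 0.4505 -0.2295 -0.0304] deg -1.7 cost 51 [125.5 128.  123. ] match 0.2 z -0.0027 47.0
part_a [ 0.3253 -0.238  -0.2159] deg -12.4 cost 18 [129.  57.  45.] match 0.5 z -0.0019 15.0
part_a [ 0.4455 -0.3653 -0.3996] deg -22.9 cost 63 [123. 125. 120.] match 0.8 z -0.0030 56.0
done_part [ 0.4472 -0.0569 -0.1844] deg -10.6 cost 138 [124. 127. 125.] match 2.9 z 0.0137 29.0
rim [0.6721 0.3723 0.0193]
oil [ 0.7315 -0.2026  0.0673]
tray_in [0.4894 0.3697 0.0096]
pin [ 0.6094 -0.0192  0.0321]
driver [ 0.682  -0.4042 -0.0067]
```

```bash
cat > ov.py <<'E'
from h import *
def poly(im,c,l0,S,P,col):
    q=((proj(c,P)-l0+.5)*S-.5); cv2.polylines(im,[(q*8).round().astype(int)],True,col,1,cv2.LINE_AA,3)
def circ(x,y,z,r): a=np.linspace(0,2*np.pi,40)[:-1]; return np.c_[x+r*np.cos(a),y+r*np.sin(a),0*a+z]
def rect(x0,x1,y0,y1,z): return np.array([[x0,y0,z],[x1,y0,z],[x1,y1,z],[x0,y1,z]])/1e3
E
python3 - <<'E'
from ov import *
v=shots(); F=[.5248,.0032,-.2110]
ims=[]
for n,l0,sz in(('top',[252,172],(128,132)),('scene',[272,200],(148,124))):
    S=600/ (sz[1]*1.0) if 0 else 3
    c=v[n];im=cv2.resize(c['frame'][l0[1]:l0[1]+sz[1],l0[0]:l0[0]+sz[0],::-1],None,fx=S,fy=S,interpolation=cv2.INTER_CUBIC)
    im=cv2.convertScaleAbs(im,alpha=1.6)
    g=lambda P,col:poly(im,c,np.array(l0),S,place(F,P),col)
    g(rect(-105,160,-128,128,16),(0,255,0)); g(circ(.065,0,.044,.038),(0,255,255)); g(circ(.065,0,.054,.019),(0,255,255))
    g(rect(-100,-20,-128,128,16),(255,0,255))
    ims.append(cv2.copyMakeBorder(im,0,400-im.shape[0],0,0,cv2.BORDER_CONSTANT) if im.shape[0]<400 else im[:400])
o=np.hstack(ims);o=o[:,:800] if o.shape[1]>800 else o
cv2.imwrite('pics/fx.png',cv2.resize(np.hstack(ims),(800,int(400*800/np.hstack(ims).shape[1]))))
T=[(v[n],robot.regions_of(v[n],'tray_in')[0]['mask']) for n in v]
TR=[box(-78,78,-63,63,0,20)]
for y in(-.2,1.37,0): print('tray',fit(T,TR,[.4894,.3697,y]))
E
```

```text
tray (array([ 0.48638226,  0.37173328, -0.28138516]), np.float64(8862.354866874599))
tray (array([0.48545241, 0.37353098, 1.57074912]), np.float64(9669.912858335756))
tray (array([ 0.48627158,  0.37170851, -0.28183236]), np.float64(8862.348349695323))
```

View pics/fx.png

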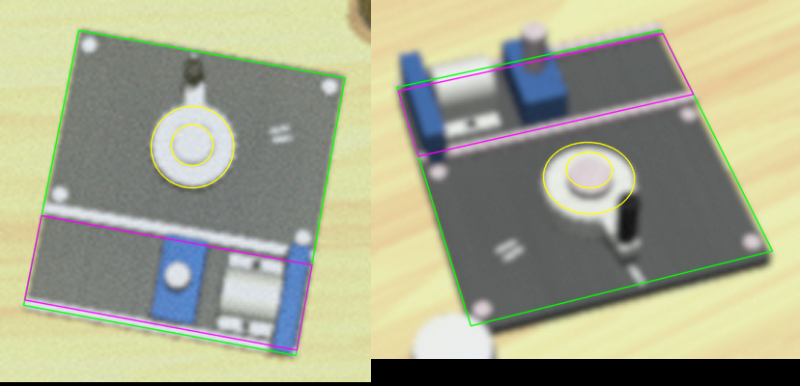

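```bash
python3 - <<'E'
from h import *
v=shots(); F=[.5248,.0032,-.2110]
for n,a,b,z in(('pin',(318.6,196.1),(361.3,268.3),.094),('post',(313.4,264.4),(328.2,210.3),.106)):
    X=tri([v['top'],v['scene']],[a,b]); 
    for Y in(X,atz(v['top'],a,z),atz(v['scene'],b,z)):
        c,s=np.cos(F[2]),np.sin(F[2]); d=Y[:2]-F[:2]; print(n,Y.round(4),'fix',(c*d[0]+s*d[1]).round(4),(-s*d[0]+c*d[1]).round(4))
P=place(F,np.array([[.065,0,0],[.127,0,0]])); print(P)
E
```

```text
pin [ 0.6511 -0.0128  0.0875] fix 0.1268 0.0108
pin [ 0.6485 -0.015   0.094 ] fix 0.1248 0.0081
pin [ 0.656  -0.0135  0.094 ] fix 0.1318 0.0112
post [0.4714 0.0025 0.107 ] fix -0.0521 -0.0118
post [0.4715 0.0026 0.106 ] fix -0.052 -0.0117
post [0.4705 0.003  0.106 ] fix -0.053 -0.0116
[[ 0.58835843 -0.01041346  0.        ]
 [ 0.64898339 -0.0233986   0.        ]]
```

```bash
python3 -c "
from h import *
go(.650,-.0140,.20,87)"
```

```text
roll units -2.76 (j7 now -5)  then tx -11.930 ty -17.103 tz 0.187 units
roll units 33.24 (j7 now -5)  then tx 11.930 ty 17.103 tz 0.187 units
```

```bash
python3 -m jog '[[[0,0,0,-1,85],[0,0,0,-1,85],[0,0,0,-0.76,85],[-0.5,-0.7,0,0,85],[-0.5,-0.7,0,0,85],[-0.5,-0.7,0,0,85],[-0.5,-0.7,0,0,85],[-0.5,-0.7,0,0,85],[-0.5,-0.7,0,0,85],[-0.5,-0.7,0,0,85]]]'; python3 -m jog '[[[-0.5,-0.7,0,0,85],[-0.5,-0.7,0,0,85],[-0.5,-0.7,0,0,85],[-0.5,-0.7,0,0,85],[-0.5,-0.7,0,0,85],[-0.5,-0.7,0,0,85],[-0.5,-0.7,0,0,85],[-0.5,-0.7,0,0,85],[-0.5,-0.7,0,0,85],[-0.5,-0.7,0,0,85]]]';python3 -c "
from h import *
st();go(.650,-.0140,.12,87)"
```

```text
clock: 3.13
position: [0.3397, 0.4897, 0.2077]
ee_rot: [[-0.999, 0.052, 0.0], [0.052, 0.999, 0.0], [-0.0, 0.0, -1.0]]
wrist_force: [-0.3, -0.7, -0.0]
grip_width: 0.994
gripper_force: 0.0
clock: 3.97
position: [0.5249, 0.1996, 0.2078]
ee_rot: [[-0.999, 0.052, 0.001], [0.052, 0.999, 0.0], [-0.001, 0.0, -1.0]]
wrist_force: [0.0, 1.0, 0.4]
grip_width: 0.991
gripper_force: 0.0
t3.97 pos [0.5249 0.1996 0.2078] yaw 87.03 w 84.7mm gf 0 F [0.  1.  0.4] j [-25.  23.  -3. 113.   2.  44.  59.]
roll units 0.01 (j7 now 59)  then tx -3.402 ty -5.170 tz 2.194 units
roll units -35.99 (j7 now 59)  then tx 3.402 ty 5.170 tz 2.194 units
```

```bash
python3 -m jog '[[[-0.5,-0.7,0.3,0,60],[-0.5,-0.7,0.3,0,60],[-0.5,-0.7,0.3,0,60],[-0.5,-0.7,0.3,0,60],[-0.5,-0.7,0.3,0,60],[-0.5,-0.7,0.3,0,60],[-0.4,-0.7,0.3,0,60],[0,-0.27,0.1,0,60],[0,0,0,0,60],[0,0,0,0,60]]]';python3 - <<'E'
from h import *
st();go(.650,-.0140,.063,87)
p=robot.snapshot('scene');a=p['frame'][215:315,275:405,::-1]
b=robot.snapshot('top')['frame'][160:280,250:380,::-1]
r=lambda i:cv2.resize(i,(400,380),interpolation=cv2.INTER_CUBIC)
cv2.imwrite('pics/pin1.png',np.hstack([r(a),r(b)]))
E
```

```text
clock: 4.8
position: [0.6487, -0.0125, 0.1193]
ee_rot: [[-0.999, 0.053, -0.001], [0.053, 0.999, 0.0], [0.001, 0.0, -1.0]]
wrist_force: [-0.1, 0.2, -0.1]
grip_width: 0.698
gripper_force: 0.0
t4.80 pos [ 0.6487 -0.0125  0.1193] yaw 86.96 w 59.6mm gf 0 F [-0.1  0.2 -0.1] j [ -2.  35.  -2. 106.   2.  39.  81.]
roll units -0.01 (j7 now 81)  then tx -0.036 ty -0.037 tz 1.407 units
roll units 35.99 (j7 now 81)  then tx 0.036 ty 0.037 tz 1.407 units
```

View pics/pin1.png

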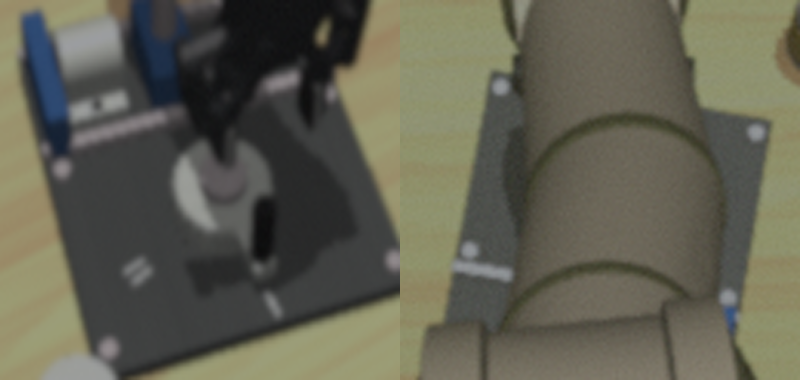

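```bash
python3 - <<'E'
from h import *
p=robot.snapshot('scene')
print(proj(p,np.array([[.6487,-.0125,.119],[.6487,-.0125,.128],[.650,-.014,.094],[.650,-.014,.043]])))
E
```

```text
[[360.58478785 258.98894062]
 [360.80437493 256.45167063]
 [359.7195359  266.51792763]
 [358.58022129 279.79560594]]
```

```bash
python3 -m jog '[[[0,-0.03,0.3,0,60],[0,0,0.3,0,60],[0,0,0.3,0,60],[0,0,0.3,0,60],[0,0,0.2,0,60],[0,0,0,0,5],[0,0,0,0,5],[0,0,0,0,5],[0,0,0,0,5],[0,0,0,0,5]]]';python3 - <<'E'
from h import *
st()
E
```

```text
clock: 5.78
position: [0.6495, -0.0136, 0.0641]
ee_rot: [[-0.999, 0.052, 0.001], [0.052, 0.999, 0.0], [-0.001, 0.0, -1.0]]
wrist_force: [0.9, 0.3, -0.3]
grip_width: 0.167
gripper_force: 58.6
t5.78 pos [ 0.6495 -0.0136  0.0641] yaw 87.02 w 14.3mm gf 59 F [ 0.9  0.3 -0.3] j [ -2.  39.  -2. 108.   3.  33.  81.]
```

```bash
python3 -m jog '[[[0.006,-0.135,0,1,5],[0.006,-0.135,0,1,5],[0.006,-0.135,0,1,5],[0.006,-0.135,0,1,5],[0.006,-0.135,0,1,5],[0.006,-0.135,0,1,5],[0,0,0,0,5],[0,0,0,0,5],[0,0,0,0,5],[0,0,0,0,5]]]';python3 - <<'E'
from h import *
st(); p=robot.read_state()['position'][:2]; d=p-[.588,-.0103];print(np.hypot(*d),np.degrees(np.arctan2(*d[::-1])))
E
```

```text
clock: 6.62
position: [0.6397, -0.0436, 0.0641]
ee_rot: [[-0.84, 0.542, 0.001], [0.542, 0.84, 0.001], [-0.001, 0.001, -1.0]]
wrist_force: [-0.9, 3.4, 4.8]
grip_width: 0.163
gripper_force: 59.3
t6.62 pos [ 0.6397 -0.0436  0.0641] yaw 57.15 w 13.9mm gf 59 F [-0.9  3.4  4.8] j [ -5.  39.   6. 110.  -7.  32.  62.]
0.06147689054939422 -32.797853621646745
```

```bash
python3 -m jog '[[[0.006,-0.135,0,1,5],[0.006,-0.135,0,1,5],[0.006,-0.135,0,1,5],[0.006,-0.135,0,1,5],[0.006,-0.135,0,1,5],[0.006,-0.135,0,1,5],[0.006,-0.135,0,1,5],[0.006,-0.135,0,1,5],[0.006,-0.135,0,1,5],[0,0,0,0,5]]]';python3 - <<'E'
from h import *
st(); p=robot.read_state()['position'][:2]; d=p-[.588,-.0103];print(np.hypot(*d),np.degrees(np.arctan2(*d[::-1])))
v=shots()
# free bars: top (281,133), in fx.png ; scene (509-371,250)
a=(252+281/2.899,172+133/2.899); b=(272+(509-371)/2.899,200+250/2.899)
for c,u in((v['top'],a),(v['scene'],b),):
    X=atz(c,u,.016); d=X[:2]-[.588,-.0103]; print('free',X.round(4),np.hypot(*d),np.degrees(np.arctan2(*d[::-1])))
u=(272+(637-371)/2.899,200+273/2.899); X=atz(v['scene'],u,.016);d=X[:2]-[.588,-.0103]; print('lock',X.round(4),np.hypot(*d),np.degrees(np.arctan2(*d[::-1])))
a=v['scene']['frame'][215:315,275:405,::-1];b=v['top']['frame'][160:280,250:380,::-1]
r=lambda i:cv2.resize(i,(400,380),interpolation=cv2.INTER_CUBIC)
cv2.imwrite('pics/pin2.png',np.hstack([r(a),r(b)]))
E
```

```text
clock: 7.45
position: [0.6015, -0.0678, 0.064]
ee_rot: [[-0.206, 0.978, 0.002], [0.978, 0.206, 0.003], [0.002, 0.003, -1.0]]
wrist_force: [2.9, 11.4, 4.4]
grip_width: 0.166
gripper_force: 59.2
t7.45 pos [ 0.6015 -0.0678  0.064 ] yaw 11.92 w 14.1mm gf 59 F [ 2.9 11.4  4.4] j [-10.  38.  17. 115. -22.  30.  34.]
0.059046437499452424 -76.8221358096677
free [ 0.6024 -0.0947  0.016 ] 0.08557182413675618 -80.32403493260848
free [ 0.6058 -0.0943  0.016 ] 0.08584266492235029 -78.00153720352766
lock [ 0.6753 -0.0135  0.016 ] 0.08738783980383934 -2.1162645332617114
```

View pics/pin2.png

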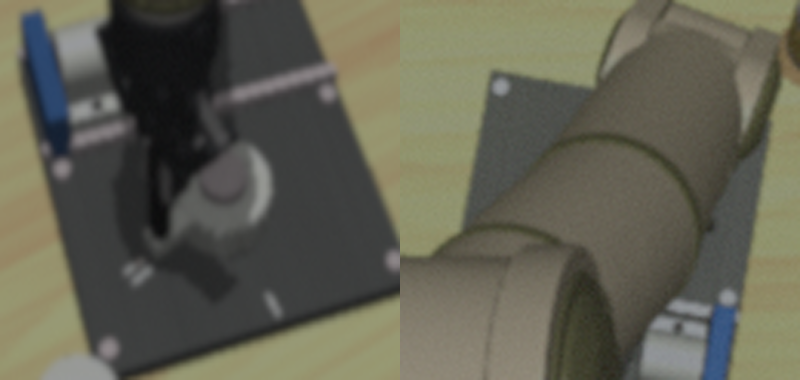

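```bash
python3 -m jog '[[[-0.03,-0.05,0,0.4,5],[-0.035,-0.05,0,0.3,5],[0,0,0,0,5],[0,0,0,0,5],[0,0,0,0,5],[0,0,0,0,5],[0,0,0,0,5],[0,0,0,0,5],[0,0,0,0,5],[0,0,0,0,5]]]';python3 - <<'E'
from h import *
st(); p=robot.read_state()['position'][:2]; d=p-[.5878,-.0101];print(np.hypot(*d),np.degrees(np.arctan2(*d[::-1])))
E
```

```text
clock: 8.38
position: [0.6005, -0.0681, 0.064]
ee_rot: [[-0.155, 0.988, 0.005], [0.988, 0.155, 0.006], [0.005, 0.006, -1.0]]
wrist_force: [9.1, 19.2, 1.6]
grip_width: 0.162
gripper_force: 59.0
t8.38 pos [ 0.6005 -0.0681  0.064 ] yaw 8.92 w 13.8mm gf 59 F [ 9.1 19.2  1.6] j [-10.  38.  18. 115. -23.  30.  33.]
0.059332449015347066 -77.62114094673956
```

```bash
python3 -m jog '[[[0,0,0,0,45],[0,0,0,0,60],[0,0,0,0,60],[0,0,0,0,60],[0,0,-0.5,0,60],[0,0,-0.8,0,60],[0,0,-0.8,0,60],[0.7,0,-0.6,0,60],[0.8,0,0,0,60],[0.8,0,0,0,60]]]';python3 -m jog '[[[0.7,-0.5,0,0,60],[0.7,-0.5,0,0,60],[0.7,-0.5,0,-1,60],[0.7,-0.5,0,-1,60],[0.7,-0.5,0,-1,60],[0.7,-0.5,0,-1,60],[0,0,0,-1,60],[0,0,0,-1,60],[0,0,0,-1,60],[0,0,0,-1,60]]]';python3 - <<'E'
from h import *
st(); v=shots()
a=v['scene']['frame'][215:315,275:405,::-1];b=v['top']['frame'][160:280,250:380,::-1]
r=lambda i:cv2.resize(i,(400,380),interpolation=cv2.INTER_CUBIC)
cv2.imwrite('pics/pin3.png',np.hstack([r(a),r(b)]))
E
```

```text
clock: 9.22
position: [0.5835, 0.0161, 0.1733]
ee_rot: [[-0.146, 0.989, 0.003], [0.989, 0.146, -0.0], [-0.001, 0.003, -1.0]]
wrist_force: [0.5, 1.1, -1.2]
grip_width: 0.702
gripper_force: 0.0
clock: 10.05
position: [0.4277, 0.1508, 0.1716]
ee_rot: [[-0.752, 0.659, 0.0], [0.659, 0.752, -0.0], [-0.0, -0.0, -1.0]]
wrist_force: [-0.5, 0.2, -0.7]
grip_width: 0.702
gripper_force: 0.0
t10.05 pos [0.4277 0.1508 0.1716] yaw 48.78 w 59.9mm gf 0 F [-0.5  0.2 -0.7] j [-38.  20.  14. 129.  -9.  32.  32.]
```

View pics/pin3.png

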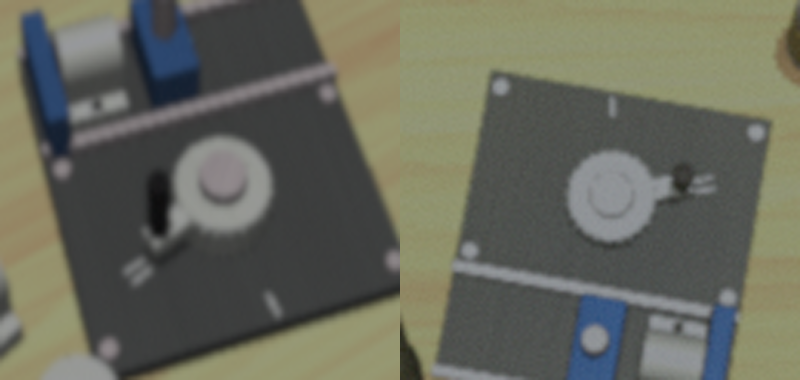

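```bash
python3 -m jog '[[[0,0,0,1,60],[0,0,0,1,60],[0,0,0,1,60],[0,0,0,1,60],[0,0,0,1,60],[0,0,0,1,60],[0,0,0,1,60],[0,0,0,1,60],[0,0,0,1,60],[0,0,0,1,60]]]';python3 -m jog '[[[0,0,0,1,60],[0,0,0,1,60],[0,0,0,0.18,60],[0,0,0,0,60],[0,0,0,0,60],[0,0,0,0,60],[0,0,0,0,60],[0,0,0,0,60],[0,0,0,0,60],[0,0,0,0,60]]]';python3 - <<'E'
from h import *
st(); v=shots(); c=v['top']
for n,u,z in(('post',(250+194/3.077,160+338/3.167),.106),('lockbar',(250+212/3.077,160+106/3.167),.016),('freebars',(250+302/3.077,160+186/3.167),.016),('boss',(250+211/3.077,160+193/3.167),.054)): print(n,atz(c,u,z).round(4))
X=np.array([.464,.003]); go(.464,.003,.12,-12.1); go(.464,.003,.072,-12.1)
E
```

```text
clock: 10.98
position: [0.4279, 0.1507, 0.1715]
ee_rot: [[0.034, 0.999, -0.0], [0.999, -0.034, -0.0], [-0.0, -0.0, -1.0]]
wrist_force: [-0.3, -0.1, -0.0]
grip_width: 0.701
gripper_force: 0.0
clock: 11.82
position: [0.4279, 0.1512, 0.1715]
ee_rot: [[0.214, 0.977, 0.0], [0.977, -0.214, 0.0], [0.0, 0.0, -1.0]]
wrist_force: [-0.5, 0.0, 0.7]
grip_width: 0.706
gripper_force: 0.0
t11.82 pos [0.4279 0.1512 0.1715] yaw -12.37 w 60.3mm gf 0 F [-0.5  0.   0.7] j [-51.  22.  33. 130. -21.  34. -15.]
post [0.4657 0.0036 0.106 ]
lockbar [ 0.6725 -0.0148  0.016 ]
freebars [ 0.6001 -0.0924  0.016 ]
boss [ 0.5902 -0.0125  0.054 ]
roll units -0.05 (j7 now -15)  then tx -3.435 ty 1.660 tz 1.288 units
roll units 35.95 (j7 now -15)  then tx 3.435 ty -1.660 tz 1.288 units
roll units -0.05 (j7 now -15)  then tx -3.435 ty 1.660 tz 2.488 units
roll units 35.95 (j7 now -15)  then tx 3.435 ty -1.660 tz 2.488 units
```

```bash
python3 -m jog '[[[-0.5,0.25,0,0,60],[-0.5,0.25,0,0,60],[-0.5,0.25,0,0,60],[-0.5,0.25,0.1,0,60],[-0.5,0.25,0.2,0,60],[-0.5,0.25,0.2,0,60],[-0.43,0.18,0.2,0,60],[0,0,0.4,0,60],[0,0,0,0,60],[0,0,0,0,60]]]';python3 -m jog '[[[0,0,0,0,60],[0,0,0.4,0,60],[0,0,0.4,0,60],[0,0,0.4,0,60],[0,0,0.2,0,60],[0,0,0,0,5],[0,0,0,0,5],[0,0,0,0,5],[0,0,0,0,5],[0,0,0,0,5]]]';python3 -c "
from h import *
st()"
```

```text
clock: 12.75
position: [0.4636, 0.0027, 0.1272]
ee_rot: [[0.215, 0.977, -0.002], [0.977, -0.215, -0.0], [-0.001, -0.002, -1.0]]
wrist_force: [0.5, -0.0, -0.5]
grip_width: 0.703
gripper_force: 0.0
clock: 13.58
position: [0.4679, 0.0024, 0.073]
ee_rot: [[0.215, 0.977, 0.007], [0.977, -0.215, -0.001], [0.0, 0.007, -1.0]]
wrist_force: [7.5, -2.1, -0.8]
grip_width: 0.218
gripper_force: 58.7
t13.58 pos [0.4679 0.0024 0.073 ] yaw -12.39 w 18.7mm gf 59 F [ 7.5 -2.1 -0.8] j [-21.  32.  19. 133. -31.  19.  13.]
```

```bash
python3 -m jog '[[[0,0.1,0,0,5],[0,0,0,0,5],[0.1,0,0,0,5],[0.2,0,0,0,5],[0.2,0,0,0,5],[0.2,0,0,0,5],[0.2,0,0,0,5],[0.1,0,0,0,5],[0,0,0,0,5],[0,0,0,0,5]]]';python3 -c "
from h import *
st()"
```

```text
clock: 14.42
position: [0.4763, 0.0423, 0.0729]
ee_rot: [[0.213, 0.977, 0.0], [0.977, -0.213, 0.002], [0.002, -0.0, -1.0]]
wrist_force: [-3.7, 3.2, 11.1]
grip_width: 0.219
gripper_force: 60.2
t14.42 pos [0.4763 0.0423 0.0729] yaw -12.31 w 18.7mm gf 60 F [-3.7  3.2 11.1] j [-26.  32.  20. 131. -31.  21.   9.]
```

```bash
python3 -m jog '[[[0.2,0,0,0,5],[0.25,0,0,0,5],[0.25,0,0,0,5],[0.25,0,0,0,5],[0.2,0,0,0,5],[0.15,0,0,0,5],[0.1,0,0,0,5],[0.1,0,0,0,5],[0,0,0,0,5],[0,0,0,0,5]]]';python3 -c "
from h import *
st()"
```

```text
clock: 15.25
position: [0.4885, 0.1007, 0.0729]
ee_rot: [[0.213, 0.977, -0.001], [0.977, -0.213, 0.002], [0.001, -0.001, -1.0]]
wrist_force: [-4.8, 1.9, 11.6]
grip_width: 0.223
gripper_force: 60.2
t15.25 pos [0.4885 0.1007 0.0729] yaw -12.32 w 19.0mm gf 60 F [-4.8  1.9 11.6] j [-33.  33.  22. 129. -32.  23.   3.]
```

```bash
python3 -m jog '[[[0.05,0,0,0,5],[0.05,0,0,0,5],[0.05,0,0,0,5],[0.05,0,0,0,5],[0.05,0,0,0,5],[0.05,0,0,0,5],[0,0,0,0,5],[0,0,0,0,5],[0,0,0,0,5],[0,0,0,0,5]]]';python3 -c "
from h import *
st()"
```

```text
clock: 16.08
position: [0.4908, 0.1118, 0.0729]
ee_rot: [[0.214, 0.977, -0.001], [0.977, -0.214, 0.001], [0.001, -0.002, -1.0]]
wrist_force: [-5.4, 0.2, 11.4]
grip_width: 0.219
gripper_force: 60.2
t16.08 pos [0.4908 0.1118 0.0729] yaw -12.36 w 18.7mm gf 60 F [-5.4  0.2 11.4] j [-35.  34.  23. 128. -32.  24.   2.]
```

```bash
python3 -m jog '[[[0.05,0,0,0,5],[0.05,0,0,0,5],[0.05,0,0,0,5],[0.05,0,0,0,5],[0,0,0,0,5],[0,0,0,0,5],[0,0,0,0,5],[0,0,0,0,5],[0,0,0,0,5],[0,0,0,0,5]]]';python3 -c "
from h import *
st()"
```

```text
clock: 16.92
position: [0.4911, 0.113, 0.0728]
ee_rot: [[0.22, 0.976, -0.003], [0.976, -0.22, -0.005], [-0.005, -0.002, -1.0]]
wrist_force: [-10.2, -22.5, 17.5]
grip_width: 0.22
gripper_force: 60.8
t16.92 pos [0.4911 0.113  0.0728] yaw -12.68 w 18.8mm gf 61 F [-10.2 -22.5  17.5] j [-36.  34.  23. 128. -32.  24.   1.]
```

```bash
python3 -m jog '[[[0,0,0,0,40],[0,0,0,0,50],[0,0,0,0,50],[0,0,-0.5,0,50],[0,0,-0.8,0,60],[0,0,-0.8,0,60],[0.2,-0.6,0,0,60],[0.2,-0.7,0,0,60],[0,-0.2,0,0,60],[0,0,0,0,60]]]';python3 - <<'E'
from h import *
st(); v=shots()
for n in('done_part','part_a'):
  for k in v:
    for d in robot.regions_of(v[k],n):
        b=d['box']
        u=(b[0]+b[2]/2,b[1]+b[3]/2); X=atz(v[k],u,.045)
        if d['p']>.3 and np.hypot(X[0]-.45,X[1]+.06)<.05:
            print(n,k,d['p'],b,X.round(3)); 
            if k=='top': m=d['mask']
            else: ms=d['mask']
for q in(0,):
    H=[h+[0,0,.016] for h in HOUS]
    print(fit([(v['top'],m)],H,[.4527,-.0629,-.21]),fit([(v['scene'],ms)],H,[.4527,-.0629,-.21]),fit([(v['top'],m),(v['scene'],ms)],H,[.4527,-.0629,-.21]))
a=v['top']['frame'][230:300,260:380,::-1];cv2.imwrite('pics/lane1.png',cv2.resize(a,None,fx=6,fy=6,interpolation=cv2.INTER_CUBIC))
E
```

```text
clock: 17.75
position: [0.4364, 0.1492, 0.1558]
ee_rot: [[0.211, 0.978, -0.001], [0.978, -0.211, 0.001], [0.001, -0.002, -1.0]]
wrist_force: [-0.0, 0.2, 0.3]
grip_width: 0.704
gripper_force: 0.0
t17.75 pos [0.4364 0.1492 0.1558] yaw -12.17 w 60.2mm gf 0 F [-0.   0.2  0.3] j [-50.  24.  33. 130. -25.  32. -10.]
done_part scene 0.73 [290.2, 218.7, 26.4, 29.1] [ 0.459 -0.063  0.045]
done_part top 0.91 [329.2, 258.3, 19.8, 29.5] [ 0.451 -0.063  0.045]
(array([ 0.45288697, -0.05764926, -0.18101757]), np.float64(13.577374897673705)) (array([ 0.45227321, -0.05760595, -0.31099055]), np.float64(25.68124875176004)) (array([ 0.45265434, -0.05772738, -0.23868571]), np.float64(47.41750059192168))
```

View pics/lane1.png

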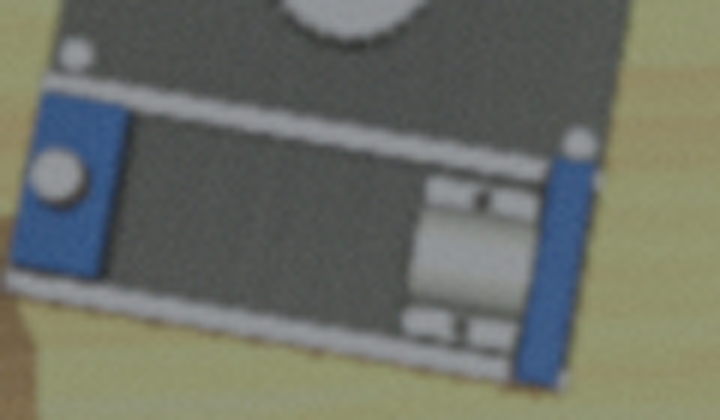

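```bash
python3 - <<'E'
from h import *
c=robot.snapshot('top'); d=np.array([.2138,.9769]); n=np.array([.9769,-.2138]); O=np.array([.4911,.113])
for m,x,y,z in(('stop',534,271,.061),('jaw',114,187.5,.061),('post',58,172,.106),('partnear',(428+404)/2,(178+333)/2,.034),('partfar_top',412,250,.07)):
    X=atz(c,(260+x/6-.4,230+y/6-.4),z)[:2]; print(m,X.round(4),'along',((X-O)@d).round(4),'lat',((X-O)@n).round(4))
E
```

```text
stop [ 0.4453 -0.0867] along -0.2049 lat -0.002
jaw [0.4869 0.0944] along -0.0191 lat -0.0001
post [0.4902 0.1134] along 0.0002 lat -0.0009
partnear [ 0.4552 -0.0359] along -0.1531 lat -0.0032
partfar_top [ 0.4554 -0.0342] along -0.1515 lat -0.0034
```

```bash
python3 -c "
from h import *
go(.4515,-.060,.033,-12.2)"
```

```text
roll units -0.05 (j7 now -10)  then tx -5.000 ty 1.391 tz 3.060 units
roll units 35.95 (j7 now -10)  then tx 5.000 ty -1.391 tz 3.060 units
```

```bash
python3 -m jog '[[[-0.6,0.15,0,0,85],[-0.6,0.15,0,0,85],[-0.6,0.15,0,0,85],[-0.6,0.15,0,0,85],[-0.6,0.15,0,0,85],[-0.6,0.15,0.2,0,85],[-0.6,0.2,0.3,0,85],[-0.5,0.19,0.4,0,85],[-0.3,0.1,0.3,0,85],[0,0,0.3,0,85]]]';python3 -c "
from h import *
st();go(.4515,-.060,.033,-12.2)"
```

```text
clock: 18.93
position: [0.4507, -0.0632, 0.0949]
ee_rot: [[0.219, 0.976, 0.001], [0.976, -0.219, -0.001], [-0.001, 0.001, -1.0]]
wrist_force: [-0.4, -1.1, 0.3]
grip_width: 0.997
gripper_force: 0.0
t18.93 pos [ 0.4507 -0.0632  0.0949] yaw -12.65 w 85.1mm gf 0 F [-0.4 -1.1  0.3] j [-16.  29.  23. 133. -30.  22.  20.]
roll units -0.09 (j7 now 20)  then tx 0.082 ty 0.003 tz 1.547 units
roll units 35.91 (j7 now 20)  then tx -0.082 ty -0.003 tz 1.547 units
```

```bash
python3 -m jog '[[[0.08,0,0.3,-0.09,85],[0,0,0.4,0,85],[0,0,0.4,0,85],[0,0,0.3,0,85],[0,0,0.15,0,85],[0,0,0,0,85],[0,0,0,0,35],[0,0,0,0,35],[0,0,0,0,35],[0,0,0,0,35]]]';python3 -c "
from h import *
st()"
```

```text
clock: 19.77
position: [0.452, -0.0566, 0.0345]
ee_rot: [[0.207, 0.978, 0.003], [0.978, -0.207, -0.0], [0.0, 0.003, -1.0]]
wrist_force: [-2.7, -0.6, 32.1]
grip_width: 0.471
gripper_force: 58.3
t19.77 pos [ 0.452  -0.0566  0.0345] yaw -11.92 w 40.2mm gf 58 F [-2.7 -0.6 32.1] j [ -9.  35.  13. 135. -36.  13.  25.]
```

```bash
python3 -m jog '[[[0,0,-0.1,0,35],[0,0,-0.2,0,35],[0,0,-0.4,0,35],[0,0,-0.5,0,35],[0,0,-0.45,0,35],[0,0,0,0,35],[0,0,0,0,35],[0.2,0.3,0,0,35],[0.4,0.5,0,0,35],[0.4,0.5,0,0,35]]]';python3 - <<'E'
from h import *
st();go(.560,.098,.098,-12.2);go(.486,.372,.098,-15.5)
E
```

```text
clock: 20.6
position: [0.5094, -0.0278, 0.0988]
ee_rot: [[0.208, 0.978, -0.002], [0.978, -0.208, 0.0], [-0.0, -0.002, -1.0]]
wrist_force: [0.4, -0.1, -4.0]
grip_width: 0.463
gripper_force: 60.1
t20.60 pos [ 0.5094 -0.0278  0.0988] yaw -11.99 w 39.6mm gf 60 F [ 0.4 -0.1 -4. ] j [-21.  32.  26. 126. -29.  28.  16.]
roll units 0.04 (j7 now 16)  then tx 3.342 ty 0.572 tz 0.020 units
roll units -35.96 (j7 now 16)  then tx -3.342 ty -0.572 tz 0.020 units
roll units 0.70 (j7 now 16)  then tx 9.476 ty -3.235 tz 0.020 units
roll units -35.30 (j7 now 16)  then tx -9.476 ty 3.235 tz 0.020 units
```

```bash
python3 -m jog '[[[0.5,0.25,0,0,35],[0.6,0.25,0,0,35],[0.6,0.1,0,0,35],[0.6,0,0,0,35],[0.6,0,0,0,35],[0.6,-0.1,0,0,35],[0.6,-0.3,0,0,35],[0.6,-0.4,0,0,35],[0.6,-0.4,0,0.3,35],[0.6,-0.4,0,0.4,35]]]';python3 - <<'E'
from h import *
st();go(.486,.372,.098,-15.5)
E
```

```text
clock: 21.43
position: [0.5186, 0.2123, 0.0981]
ee_rot: [[0.267, 0.964, -0.002], [0.964, -0.267, -0.001], [-0.001, -0.002, -1.0]]
wrist_force: [1.4, 0.5, -4.0]
grip_width: 0.463
gripper_force: 60.1
t21.43 pos [0.5186 0.2123 0.0981] yaw -15.49 w 39.5mm gf 60 F [ 1.4  0.5 -4. ] j [-49.  35.  31. 120. -33.  33. -10.]
roll units 0.00 (j7 now -10)  then tx 3.630 ty -1.852 tz 0.002 units
roll units -36.00 (j7 now -10)  then tx -3.630 ty 1.852 tz 0.002 units
```

```bash
python3 -m jog '[[[0.5,-0.25,0,0,35],[0.5,-0.25,0,0,35],[0.5,-0.25,0,0,35],[0.5,-0.25,0,0,35],[0.5,-0.25,0,0,35],[0.5,-0.25,0,0,35],[0.4,-0.2,0.2,0,35],[0.23,-0.15,0.4,0,35],[0,0,0.4,0,35],[0,0,0.2,0,35]]]';python3 - <<'E'
from h import *
st();go(.486,.372,.0225,-15.5)
v=shots()
a=cv2.resize(v['scene']['frame'][150:240,380:500,::-1],(400,300),interpolation=cv2.INTER_CUBIC);b=cv2.resize(v['top']['frame'][220:310,130:250,::-1],(400,300),interpolation=cv2.INTER_CUBIC)
cv2.imwrite('pics/tray1.png',np.hstack([a,b]))
E
```

```text
clock: 22.27
position: [0.4855, 0.3707, 0.0479]
ee_rot: [[0.265, 0.964, -0.003], [0.964, -0.265, -0.003], [-0.003, -0.002, -1.0]]
wrist_force: [-0.6, -0.8, -5.0]
grip_width: 0.46
gripper_force: 60.1
t22.27 pos [0.4855 0.3707 0.0479] yaw -15.35 w 39.3mm gf 60 F [-0.6 -0.8 -5. ] j [-61.  42.  29. 115. -37.  33. -22.]
roll units 0.03 (j7 now -22)  then tx 0.035 ty 0.002 tz 0.635 units
roll units -35.97 (j7 now -22)  then tx -0.035 ty -0.002 tz 0.635 units
```

View pics/tray1.png

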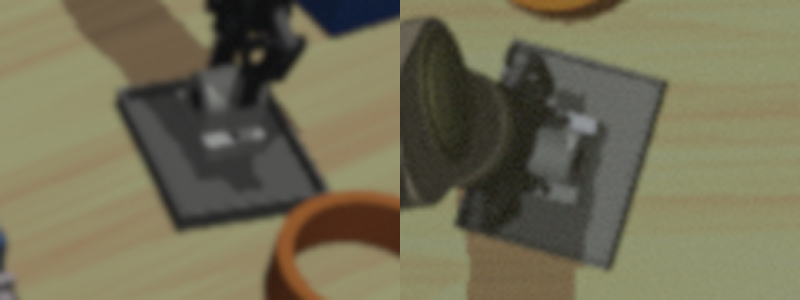

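```bash
python3 -m jog '[[[0,0,0.25,0,35],[0,0,0.2,0,35],[0,0,0.12,0,35],[0,0,0.05,0,35],[0,0,0,0,35],[0,0,0,0,50],[0,0,0,0,60],[0,0,0,0,70],[0,0,0,0,70],[0,0,-0.2,0,75]]]';python3 -m jog '[[[0,0,-0.5,0,75],[0,0,-0.8,0,75],[0,0,-0.8,0,75],[-0.5,0.2,-0.5,0,75],[-0.9,0.3,0,0,75],[-0.9,0.3,0,0,75],[-0.9,0.3,0,0,75],[-0.9,0.3,0,0,75],[-0.9,0.3,0,0,75],[-0.9,0.3,0,0,75]]]';python3 - <<'E'
from h import *
st()
v=shots()
for n in('done_part','part_a'):
    for r in parts(v,n): print(n,r[0].round(4),'deg %.1f'%np.degrees(r[0][2]),'cost %.0f'%r[1],r[2],'match %.1f'%r[4])
E
```

```text
clock: 23.2
position: [0.487, 0.3709, 0.0343]
ee_rot: [[0.266, 0.964, -0.001], [0.964, -0.266, -0.001], [-0.001, -0.001, -1.0]]
wrist_force: [-0.6, 0.2, 0.2]
grip_width: 0.877
gripper_force: 0.0
clock: 24.03
position: [0.5017, 0.1207, 0.1395]
ee_rot: [[0.266, 0.964, 0.001], [0.964, -0.266, 0.001], [0.001, 0.001, -1.0]]
wrist_force: [1.0, -0.5, -0.4]
grip_width: 0.876
gripper_force: 0.0
t24.03 pos [0.5017 0.1207 0.1395] yaw -15.41 w 74.8mm gf 0 F [ 1.  -0.5 -0.4] j [-43.  29.  34. 124. -29.  34.  -4.]
done_part [ 0.4846  0.3702 -0.3487] deg -20.0 cost 67 [130. 133. 130.] match 5.8
part_a [ 0.4446 -0.3655 -0.427 ] deg -24.5 cost 38 [132.5 136.  129. ] match 4.1
part_a [ 0.4509 -0.2299 -0.0581] deg -3.3 cost 39 [136.  138.5 132.5] match 1.9
part_a [ 0.301  -0.3591  0.3696] deg 21.2 cost 37 [144.  138.5  52.5] match 1.6
part_a [ 0.5678 -0.222   0.2261] deg 13.0 cost 23 [134. 137. 133.] match 0.7
part_a [ 0.3254 -0.2376 -0.2122] deg -12.2 cost 30 [138.  62.  49.] match 1.4
part_a [ 0.5458 -0.4699 -1.3732] deg -78.7 cost 37 [144. 136.  49.] match 0.9
```

```bash
python3 -c "
from h import *
go(.568,-.222,.12,13)"
```

```text
roll units -5.67 (j7 now -4)  then tx -8.783 ty -0.333 tz 0.476 units
roll units 30.33 (j7 now -4)  then tx 8.783 ty 0.333 tz 0.476 units
```

```bash
python3 -m jog '[[[0,0,0,-1,75],[0,0,0,-1,75],[0,0,0,-1,75],[0,0,0,-1,75],[0,0,0,-1,75],[0,0,0,-0.67,75],[-0.6,0,0,0,75],[-0.9,0,0,0,75],[-0.9,0,0,0,75],[-0.9,0,0,0,75]]]';python3 -m jog '[[[-0.9,0,0,0,75],[-0.9,0,0,0,75],[-0.9,-0.1,0,0,75],[-0.9,-0.1,0,0,75],[-0.9,-0.1,0.1,0,75],[-0.6,0,0.2,0,75],[-0.38,0,0.2,0,75],[0,0,0,0,75],[0,0,0,0,75],[0,0,0,0,75]]]';python3 -c "
from h import *
st();go(.568,-.222,.021,13)"
```

```text
clock: 25.17
position: [0.5319, -0.0056, 0.1387]
ee_rot: [[-0.228, 0.974, -0.0], [0.974, 0.228, 0.0], [0.0, 0.0, -1.0]]
wrist_force: [0.7, 0.4, 0.5]
grip_width: 0.883
gripper_force: 0.0
clock: 26.0
position: [0.5691, -0.2206, 0.1186]
ee_rot: [[-0.226, 0.974, -0.001], [0.974, 0.226, 0.001], [0.001, -0.0, -1.0]]
wrist_force: [0.4, 0.2, -0.1]
grip_width: 0.881
gripper_force: 0.0
t26.00 pos [ 0.5691 -0.2206  0.1186] yaw 13.06 w 75.3mm gf 0 F [ 0.4  0.2 -0.1] j [  2.  34.  21. 112. -20.  37.  49.]
roll units 0.01 (j7 now 49)  then tx -0.029 ty -0.034 tz 2.439 units
roll units -35.99 (j7 now 49)  then tx 0.029 ty 0.034 tz 2.439 units
```

```bash
python3 -m jog '[[[-0.03,-0.03,0.5,0,75],[0,0,0.6,0,75],[0,0,0.6,0,75],[0,0,0.5,0,75],[0,0,0.23,0,75],[0,0,0,0,75],[0,0,0,0,35],[0,0,0,0,35],[0,0,0,0,35],[0,0,0,0,35]]]';python3 -m jog '[[[0,0,0,0,35],[0,0,-0.1,0,35],[0,0,-0.3,0,35],[0,0,-0.5,0,35],[0,0,-0.5,0,35],[0,0,-0.4,0,35],[0,0,-0.2,0,35],[0,0,0,0,35],[0,0,0,0,35],[0,0,0,0,35]]]';python3 - <<'E'
from h import *
st();go(.4527,-.0619,.098,-12.3)
E
```

```text
clock: 26.83
position: [0.5694, -0.2242, 0.0237]
ee_rot: [[-0.224, 0.975, 0.004], [0.975, 0.224, -0.0], [-0.001, 0.003, -1.0]]
wrist_force: [-0.5, 1.5, 10.1]
grip_width: 0.426
gripper_force: 55.1
clock: 27.67
position: [0.5673, -0.2237, 0.1008]
ee_rot: [[-0.224, 0.975, -0.001], [0.975, 0.224, 0.0], [0.001, -0.001, -1.0]]
wrist_force: [-0.0, -0.5, -3.0]
grip_width: 0.426
gripper_force: 51.5
t27.67 pos [ 0.5673 -0.2237  0.1008] yaw 12.94 w 36.4mm gf 52 F [-0.  -0.5 -3. ] j [  3.  36.  21. 113. -21.  35.  50.]
roll units 5.05 (j7 now 50)  then tx 3.343 ty -3.660 tz 0.071 units
roll units -30.95 (j7 now 50)  then tx -3.343 ty 3.660 tz 0.071 units
```

```bash
python3 - <<'E'
from h import *
v=shots(); X=np.array([.567,-.224,.07])
o=[]
for n in v:
    u=proj(v[n],X)[0].astype(int); o.append(cv2.resize(v[n]['frame'][u[1]-40:u[1]+40,u[0]-50:u[0]+50,::-1],(400,320),interpolation=cv2.INTER_CUBIC))
cv2.imwrite('pics/g1.png',np.hstack(o)); st()
E
```

```text
t27.77 pos [ 0.5672 -0.2238  0.1005] yaw 12.93 w 35.9mm gf 52 F [-0.4 -0.3 -4.1] j [  3.  36.  21. 113. -21.  35.  50.]
```

View pics/g1.png

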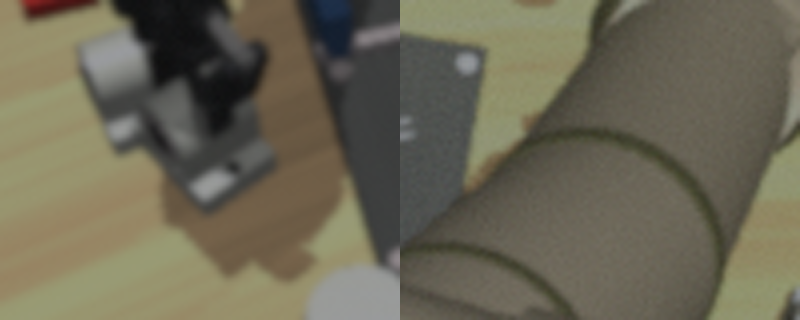

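```bash
python3 -m jog '[[[0,0,0.4,0,35],[0,0,0.5,0,35],[0,0,0.5,0,35],[0,0,0.3,0,35],[0,0,0.15,0,35],[0,0,0.07,0,35],[0,0,0,0,35],[0,0,0,0,55],[0,0,0,0,60],[0,0,0,0,60]]]';python3 -c "
from h import *
st()"
```

```text
clock: 28.6
position: [0.5685, -0.2245, 0.0254]
ee_rot: [[-0.224, 0.975, 0.002], [0.975, 0.224, -0.001], [-0.001, 0.001, -1.0]]
wrist_force: [0.2, -0.7, 0.5]
grip_width: 0.703
gripper_force: 0.0
t28.60 pos [ 0.5685 -0.2245  0.0254] yaw 12.93 w 60.0mm gf 0 F [ 0.2 -0.7  0.5] j [  6.  42.  16. 115. -24.  26.  53.]
```

```bash
python3 -m jog '[[[0,0,0.1,0,60],[0,0,0.07,0,60],[0,0,0,0,60],[0,0,0,0,60],[0,0,0,0,35],[0,0,0,0,35],[0,0,0,0,35],[0,0,0,0,35],[0,0,0,0,35],[0,0,0,0,35]]]';python3 -m jog '[[[0,0,0,0,35],[0,0,-0.1,0,35],[0,0,-0.3,0,35],[0,0,-0.5,0,35],[0,0,-0.5,0,35],[0,0,-0.4,0,35],[0,0,-0.2,0,35],[0,0,0,0,35],[0,0,0,0,35],[0,0,0,0,35]]]';python3 - <<'E'
from h import *
st();go(.4527,-.0619,.098,-12.3)
E
```

```text
clock: 29.43
position: [0.5676, -0.2242, 0.0185]
ee_rot: [[-0.224, 0.975, 0.0], [0.975, 0.224, 0.0], [0.0, 0.0, -1.0]]
wrist_force: [-1.4, 0.8, 6.7]
grip_width: 0.465
gripper_force: 59.2
clock: 30.27
position: [0.5673, -0.2237, 0.0972]
ee_rot: [[-0.224, 0.975, -0.001], [0.975, 0.224, 0.0], [0.001, -0.001, -1.0]]
wrist_force: [0.9, 0.3, -3.6]
grip_width: 0.465
gripper_force: 60.1
t30.27 pos [ 0.5673 -0.2237  0.0972] yaw 12.94 w 39.7mm gf 60 F [ 0.9  0.3 -3.6] j [  3.  36.  21. 113. -21.  34.  50.]
roll units 5.05 (j7 now 50)  then tx 3.343 ty -3.661 tz -0.021 units
roll units -30.95 (j7 now 50)  then tx -3.343 ty 3.661 tz -0.021 units
```

```bash
python3 -m jog '[[[0,0,0,1,35],[0,0,0,1,35],[0,0,0,1,35],[0,0,0,1,35],[0,0,0,1,35],[0.3,-0.35,0,0.05,35],[0.5,-0.55,0,0,35],[0.5,-0.55,0,0,35],[0.5,-0.55,0,0,35],[0.5,-0.55,0,0,35]]]';python3 -m jog '[[[0.5,-0.55,0,0,35],[0.4,-0.4,0,0,35],[0.2,-0.16,0,0,35],[0,0,0,0,35],[0,0,0,0,35],[0,0,0,0,35],[0,0,0,0,35],[0,0,0,0,35],[0,0,0,0,35],[0,0,0,0,35]]]';python3 - <<'E'
from h import *
st();go(.4533,-.0590,.0355,-12.3)
E
```

```text
clock: 31.1
position: [0.4861, -0.1116, 0.0969]
ee_rot: [[0.214, 0.977, -0.002], [0.977, -0.214, -0.0], [-0.001, -0.002, -1.0]]
wrist_force: [0.6, 0.7, -3.6]
grip_width: 0.468
gripper_force: 60.2
clock: 31.93
position: [0.4539, -0.0606, 0.0979]
ee_rot: [[0.214, 0.977, 0.0], [0.977, -0.214, -0.0], [-0.0, 0.0, -1.0]]
wrist_force: [-0.4, -1.0, -4.1]
grip_width: 0.461
gripper_force: 60.2
t31.93 pos [ 0.4539 -0.0606  0.0979] yaw -12.37 w 39.4mm gf 60 F [-0.4 -1.  -4.1] j [-18.  29.  27. 133. -33.  24.  24.]
roll units -0.01 (j7 now 24)  then tx 0.036 ty -0.023 tz 1.559 units
roll units 35.99 (j7 now 24)  then tx -0.036 ty 0.023 tz 1.559 units
```

```bash
python3 -m jog '[[[0.035,-0.02,0.3,0,35],[0,0,0.4,0,35],[0,0,0.4,0,35],[0,0,0.25,0,35],[0,0,0.12,0,35],[0,0,0.08,0,35],[0,0,0.02,0,35],[0,0,0,0,35],[0,0,0,0,35],[0,0,0,0,35]]]';python3 - <<'E'
from h import *
st()
E
```

```text
clock: 32.77
position: [0.4536, -0.0585, 0.0356]
ee_rot: [[0.213, 0.977, 0.001], [0.977, -0.213, -0.0], [0.0, 0.001, -1.0]]
wrist_force: [-0.7, -0.7, -3.6]
grip_width: 0.469
gripper_force: 60.3
t32.77 pos [ 0.4536 -0.0585  0.0356] yaw -12.32 w 40.1mm gf 60 F [-0.7 -0.7 -3.6] j [-11.  35.  16. 135. -40.  14.  29.]
```

Not quite down; lower a little, then release.

```bash
python3 -m jog '[[[0,0,0.04,0,35],[0,0,0.02,0,35],[0,0,0,0,35],[0,0,0,0,35],[0,0,0,0,50],[0,0,0,0,60],[0,0,0,0,75],[0,0,0,0,75],[0,0,-0.2,0,75],[0,0,-0.5,0,75]]]';python3 -m jog '[[[0,0,-0.7,0,75],[0,0,-0.7,0,75],[-0.4,0,0,-1,75],[-0.8,0,0,-0.85,75],[-0.8,0,0,0,75],[-0.8,0,0,0,75],[-0.8,0,0,0,75],[-0.5,0,0,0,75],[0,0,0,0,75],[0,0,0,0,75]]]';python3 - <<'E'
from h import *
st();v=shots()
for r in parts(v): print(r[0].round(4),'deg %.1f'%np.degrees(r[0][2]),'cost %.0f'%r[1],r[2],'match %.1f'%r[4])
go(.451,-.230,.12,-3)
E
```

```text
clock: 33.6
position: [0.4523, -0.0587, 0.0595]
ee_rot: [[0.214, 0.977, -0.003], [0.977, -0.214, -0.0], [-0.001, -0.003, -1.0]]
wrist_force: [0.1, 0.1, 0.2]
grip_width: 0.881
gripper_force: 0.0
clock: 34.43
position: [0.4391, -0.2227, 0.1165]
ee_rot: [[0.056, 0.998, -0.0], [0.998, -0.056, -0.0], [-0.0, -0.0, -1.0]]
wrist_force: [-0.5, 0.7, 0.2]
grip_width: 0.877
gripper_force: 0.0
t34.43 pos [ 0.4391 -0.2227  0.1165] yaw -3.22 w 74.9mm gf 0 F [-0.5  0.7  0.2] j [  2.  29.  26. 128. -26.  28.  45.]
[ 0.4481 -0.0534 -0.2289] deg -13.1 cost 142 [129.5 133.  131. ] match 1.1
[ 0.3002 -0.3599  0.3985] deg 22.8 cost 27 [140. 134.  49.] match 0.0
[ 0.5461 -0.4703  1.7789] deg 101.9 cost 32 [139. 131.  48.] match 1.6
[ 0.5064 -0.1324 -1.4993] deg -85.9 cost 32 [96. 92. 86.] match 9.8
roll units 0.01 (j7 now 45)  then tx -0.226 ty 0.299 tz -0.087 units
roll units -35.99 (j7 now 45)  then tx 0.226 ty -0.299 tz -0.087 units
```

```bash
python3 -m jog '[[[-0.12,0.15,0.3,0,75],[-0.1,0.15,0.4,0,75],[0,0,0.5,0,75],[0,0,0.5,0,75],[0,0,0.4,0,75],[0,0,0.2,0,75],[0,0,0.1,0,75],[0,0,0,0,75],[0,0,0,0,75],[0,0,0,0,75]]]';python3 -c "
from h import *
st();go(.451,-.230,.0185,-3)"
```

```text
clock: 35.47
position: [0.4514, -0.2312, 0.0215]
ee_rot: [[0.053, 0.999, 0.001], [0.999, -0.053, -0.0], [-0.0, 0.001, -1.0]]
wrist_force: [-0.1, 0.4, -0.2]
grip_width: 0.875
gripper_force: 0.0
t35.47 pos [ 0.4514 -0.2312  0.0215] yaw -3.06 w 74.7mm gf 0 F [-0.1  0.4 -0.2] j [ 11.  38.  15. 129. -33.  17.  51.]
roll units -0.01 (j7 now 51)  then tx 0.029 ty -0.012 tz 0.074 units
roll units 35.99 (j7 now 51)  then tx -0.029 ty 0.012 tz 0.074 units
```

```bash
python3 -m jog '[[[0.03,0,0.07,0,75],[0,0,0,0,75],[0,0,0,0,35],[0,0,0,0,35],[0,0,0,0,35],[0,0,0,0,35],[0,0,0,0,35],[0,0,-0.1,0,35],[0,0,-0.3,0,35],[0,0,-0.5,0,35]]]';python3 -m jog '[[[0,0,-0.5,0,35],[0,0,-0.4,0,35],[0,0,-0.2,0,35],[0,0,0,1,35],[0,0,0,0.85,35],[0,0,0,0,35],[0,0,0,0,35],[0,0,0,0,35],[0,0,0,0,35],[0,0,0,0,35]]]';python3 - <<'E'
from h import *
st();go(.4646,-.0082,.098,-12.3)
E
```

```text
clock: 36.3
position: [0.4499, -0.2296, 0.0531]
ee_rot: [[0.054, 0.999, -0.003], [0.999, -0.054, 0.001], [0.001, -0.003, -1.0]]
wrist_force: [-0.6, -0.2, -3.1]
grip_width: 0.461
gripper_force: 59.7
clock: 37.13
position: [0.4509, -0.23, 0.0977]
ee_rot: [[0.212, 0.977, -0.0], [0.977, -0.212, 0.0], [0.0, -0.0, -1.0]]
wrist_force: [0.7, -0.4, -3.1]
grip_width: 0.459
gripper_force: 59.8
t37.13 pos [ 0.4509 -0.23    0.0977] yaw -12.27 w 39.2mm gf 60 F [ 0.7 -0.4 -3.1] j [  2.  32.  27. 127. -31.  28.  41.]
roll units 0.01 (j7 now 41)  then tx 5.491 ty -0.847 tz -0.007 units
roll units -35.99 (j7 now 41)  then tx -5.491 ty 0.847 tz -0.007 units
```

```bash
python3 -m jog '[[[0,0,-0.3,0,35],[0.5,-0.1,-0.1,0,35],[0.8,-0.1,0,0,35],[0.8,-0.1,0,0,35],[0.8,-0.1,0,0,35],[0.8,-0.1,0,0,35],[0.8,-0.1,0,0,35],[0.6,-0.1,0,0,35],[0.39,-0.15,0,0,35],[0,0,0,0,35]]]';python3 - <<'E'
from h import *
st();go(.4646,-.0082,.0345,-12.3)
E
```

```text
clock: 37.97
position: [0.4641, -0.0043, 0.1135]
ee_rot: [[0.208, 0.978, -0.002], [0.978, -0.208, 0.002], [0.001, -0.002, -1.0]]
wrist_force: [0.6, -0.4, -3.7]
grip_width: 0.465
gripper_force: 59.8
t37.97 pos [ 0.4641 -0.0043  0.1135] yaw -11.99 w 39.7mm gf 60 F [ 0.6 -0.4 -3.7] j [-28.  29.  31. 131. -33.  27.  18.]
roll units 0.06 (j7 now 18)  then tx -0.092 ty 0.033 tz 1.974 units
roll units -35.94 (j7 now 18)  then tx 0.092 ty -0.033 tz 1.974 units
```

```bash
python3 -m jog '[[[-0.05,0.02,0.3,0.05,35],[0,0,0.4,0,35],[0,0,0.4,0,35],[0,0,0.4,0,35],[0,0,0.25,0,35],[0,0,0.12,0,35],[0,0,0.06,0,35],[0,0,0,0,35],[0,0,0,0,35],[0,0,0,0,35]]]';python3 - <<'E'
from h import *
st();go(.4646,-.0082,.0345,-12.3)
E
```

```text
clock: 38.8
position: [0.4709, 0.0086, 0.0388]
ee_rot: [[0.197, 0.98, 0.003], [0.98, -0.197, 0.024], [0.024, -0.001, -1.0]]
wrist_force: [8.7, 72.7, 29.7]
grip_width: 0.465
gripper_force: 254.5
t38.80 pos [0.4709 0.0086 0.0388] yaw -11.36 w 39.7mm gf 254 F [ 8.7 72.7 29.7] j [-18.  36.  17. 133. -42.  16.  25.]
roll units 0.19 (j7 now 25)  then tx -0.445 ty -0.065 tz 0.108 units
roll units -35.81 (j7 now 25)  then tx 0.445 ty 0.065 tz 0.108 units
```

```bash
python3 -m jog '[[[0.2,0,-0.1,0,35],[0.2,0,-0.3,0,35],[0,0,-0.5,0,35],[0,0,-0.5,0,35],[0,0,-0.5,0,35],[0,0,-0.3,0,35],[0,0,0,0,35],[0,0,0,0,35],[0,0,0,0,35],[0,0,0,0,35]]]';python3 - <<'E'
from h import *
st()
v=shots(); X=np.array([.460,-.02,.05])
o=[]
for n in v:
    u=proj(v[n],X)[0].astype(int); o.append(cv2.resize(v[n]['frame'][u[1]-40:u[1]+40,u[0]-50:u[0]+50,::-1],(400,320),interpolation=cv2.INTER_CUBIC))
cv2.imwrite('pics/g2.png',np.hstack(o)); st()
E
```

```text
clock: 39.63
position: [0.4681, 0.0051, 0.1239]
ee_rot: [[0.218, 0.976, -0.001], [0.976, -0.218, -0.0], [-0.001, -0.001, -1.0]]
wrist_force: [0.5, -0.3, -3.6]
grip_width: 0.468
gripper_force: 247.5
t39.63 pos [0.4681 0.0051 0.1239] yaw -12.59 w 40.0mm gf 247 F [ 0.5 -0.3 -3.6] j [-31.  28.  34. 131. -32.  29.  15.]
t39.73 pos [0.4681 0.005  0.1239] yaw -12.60 w 39.9mm gf 247 F [ 0.3  0.2 -3. ] j [-31.  28.  34. 131. -32.  29.  15.]
```

View pics/g2.png

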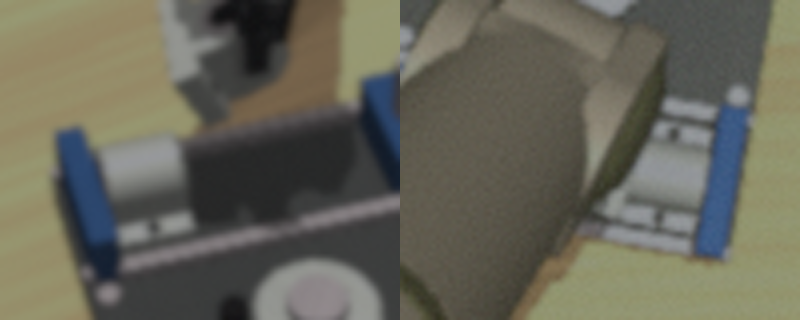

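```bash
python3 -m jog '[[[0,0,-0.3,0,35],[-0.5,0,-0.1,0,35],[-0.8,0.1,0,0,35],[-0.8,0.1,0,0,35],[-0.8,0.1,0,0,35],[-0.8,0.1,0,0,35],[-0.8,0.1,0,0,35],[-0.8,0.1,0,0,35],[-0.6,0,0,0,35],[-0.2,0,0,0,35]]]';python3 - <<'E'
from h import *
st(); p=robot.read_state()['position']
v=shots(); c=v['scene']
ds=[d for d in robot.regions_of(c,'part_a')]
for d in ds: print(round(d['p'],2),d['box'])
print(proj(c,p-[0,0,0.0]))
u=proj(c,p)[0].astype(int)
cv2.imwrite('pics/g3.png',cv2.resize(c['frame'][u[1]-35:u[1]+35,u[0]-45:u[0]+45,::-1],(540,420),interpolation=cv2.INTER_CUBIC))
E
```

```text
clock: 40.57
position: [0.4376, -0.2424, 0.1405]
ee_rot: [[0.222, 0.975, -0.0], [0.975, -0.222, -0.002], [-0.002, 0.0, -1.0]]
wrist_force: [0.4, -0.4, -2.7]
grip_width: 0.463
gripper_force: 247.4
t40.57 pos [ 0.4376 -0.2424  0.1405] yaw -12.85 w 39.5mm gf 247 F [ 0.4 -0.4 -2.7] j [ -1.  28.  33. 126. -28.  33.  40.]
0.95 [293.8, 218.4, 21.1, 31.8]
0.94 [142.5, 317.1, 34.1, 35.6]
0.79 [201.1, 206.3, 38.2, 34.2]
0.77 [159.6, 224.7, 31.0, 32.7]
0.69 [173.2, 267.9, 29.8, 31.8]
0.54 [214.5, 231.5, 19.5, 15.0]
[[227.88048633 227.44895038]]
```

View pics/g3.png

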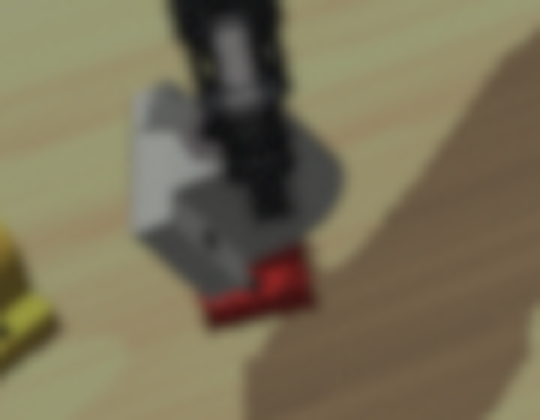

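```bash
python3 -c "
from h import *
go(.4375,-.1322,.075,-12.3)"
```

```text
roll units -0.07 (j7 now 40)  then tx 2.580 ty -0.584 tz 1.629 units
roll units 35.93 (j7 now 40)  then tx -2.580 ty 0.584 tz 1.629 units
```

```bash
python3 -m jog '[[[0.4,-0.1,0,-0.07,35],[0.5,-0.1,0,0,35],[0.5,-0.1,0,0,35],[0.5,-0.1,0.1,0,35],[0.4,-0.1,0.3,0,35],[0.28,-0.08,0.4,0,35],[0,0,0.4,0,35],[0,0,0.25,0,35],[0,0,0.15,0,35],[0,0,0,0,35]]]';python3 -c "
from h import *
st()"
```

```text
clock: 41.55
position: [0.4377, -0.1308, 0.0757]
ee_rot: [[0.21, 0.978, -0.002], [0.978, -0.21, 0.001], [0.0, -0.002, -1.0]]
wrist_force: [0.3, 0.3, -3.1]
grip_width: 0.465
gripper_force: 247.4
t41.55 pos [ 0.4377 -0.1308  0.0757] yaw -12.11 w 39.7mm gf 247 F [ 0.3  0.3 -3.1] j [ -7.  32.  24. 134. -37.  21.  36.]
```

Lower stepwise onto the stop's edge, watching force.

```bash
python3 -m jog '[[[0,0,0.1,0,35],[0,0,0.1,0,35],[0,0,0.1,0,35],[0,0,0.1,0,35],[0,0,0.05,0,35],[0,0,0.05,0,35],[0,0,0,0,35],[0,0,0,0,35],[0,0,0,0,35],[0,0,0,0,35]]]';python3 -c "
from h import *
st()"
```

```text
clock: 42.38
position: [0.4382, -0.1323, 0.0568]
ee_rot: [[0.212, 0.977, 0.0], [0.977, -0.212, -0.0], [-0.0, 0.0, -1.0]]
wrist_force: [-0.0, 0.2, -3.1]
grip_width: 0.472
gripper_force: 247.4
t42.38 pos [ 0.4382 -0.1323  0.0568] yaw -12.23 w 40.3mm gf 247 F [-0.   0.2 -3.1] j [ -4.  33.  20. 134. -39.  18.  38.]
```

```bash
python3 -m jog '[[[0,0,0.05,0,35],[0,0,0.05,0,35],[0,0,0.05,0,35],[0,0,0.05,0,35],[0,0,0.05,0,35],[0,0,0.05,0,35],[0,0,0,0,35],[0,0,0,0,35],[0,0,0,0,35],[0,0,0,0,35]]]';python3 -c "
from h import *
st()"
```

```text
clock: 43.22
position: [0.4382, -0.1323, 0.0448]
ee_rot: [[0.212, 0.977, 0.0], [0.977, -0.212, -0.0], [-0.0, 0.0, -1.0]]
wrist_force: [-0.5, -0.6, -3.3]
grip_width: 0.467
gripper_force: 247.4
t43.22 pos [ 0.4382 -0.1323  0.0448] yaw -12.23 w 39.9mm gf 247 F [-0.5 -0.6 -3.3] j [ -3.  35.  18. 134. -40.  16.  39.]
```

```bash
python3 - <<'E'
from h import *
p=robot.read_state()['position']
v=shots(); c=v['scene'];u=proj(c,p)[0].astype(int)
a=cv2.resize(c['frame'][u[1]-40:u[1]+30,u[0]-40:u[0]+50,::-1],(540,420),interpolation=cv2.INTER_CUBIC)
cv2.imwrite('pics/g4.png',cv2.convertScaleAbs(a,alpha=1.8)); print(u)
E
```

```text
[275 237]
```

View pics/g4.png

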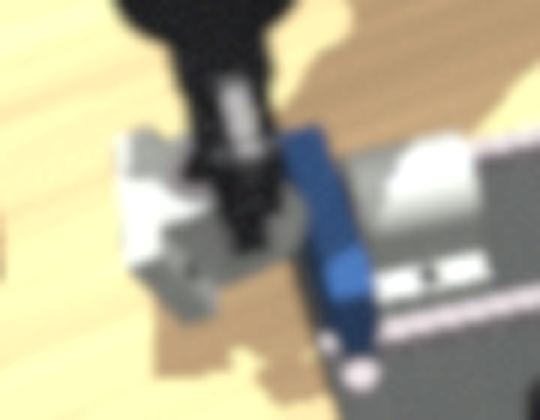

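```bash
python3 -m jog '[[[0,0,-0.4,0,35],[0,0,-0.4,0,35],[0.2,0,0,0,35],[0.03,0,0,0,35],[0,0,0.2,0,35],[0,0,0.1,0,35],[0,0,0.1,0,35],[0,0,0.05,0,35],[0,0,0,0,35],[0,0,0,0,35]]]';python3 -c "
from h import *
st()"; python3 -m jog '[[[0,0,0.05,0,35],[0,0,0.05,0,35],[0,0,0.05,0,35],[0,0,0.05,0,35],[0,0,0,0,35],[0,0,0,0,35],[0,0,0,0,35],[0,0,0,0,35],[0,0,0,0,35],[0,0,0,0,35]]]'
```

```text
clock: 44.15
position: [0.4399, -0.1235, 0.0584]
ee_rot: [[0.212, 0.977, -0.001], [0.977, -0.212, 0.0], [-0.0, -0.001, -1.0]]
wrist_force: [-0.1, 0.3, -2.4]
grip_width: 0.467
gripper_force: 247.4
t44.15 pos [ 0.4399 -0.1235  0.0584] yaw -12.25 w 39.9mm gf 247 F [-0.1  0.3 -2.4] j [ -6.  33.  21. 134. -39.  18.  37.]
clock: 44.98
position: [0.4402, -0.1233, 0.0508]
ee_rot: [[0.212, 0.977, 0.0], [0.977, -0.212, -0.0], [0.0, 0.0, -1.0]]
wrist_force: [-0.3, 0.6, -3.2]
grip_width: 0.467
gripper_force: 247.4
```

```bash
python3 -m jog '[[[0,0,0.05,0,35],[0,0,0.05,0,35],[0,0,0.05,0,35],[0,0,0,0,35],[0,0,0,0,35],[0,0,0,0,35],[0,0,0,0,35],[0,0,0,0,35],[0,0,0,0,35],[0,0,0,0,35]]]'
```

```text
clock: 45.82
position: [0.4381, -0.1255, 0.0451]
ee_rot: [[0.214, 0.977, -0.001], [0.977, -0.214, -0.002], [-0.002, -0.001, -1.0]]
wrist_force: [-9.0, -10.0, 14.9]
grip_width: 0.466
gripper_force: 243.8
```

```bash
python3 -m jog '[[[0,0,0.05,0,35],[0,0,0.05,0,35],[0,0,0.05,0,35],[0,0,0,0,35],[0,0,0,0,35],[0,0,0,0,35],[0,0,0,0,35],[0,0,0,0,35],[0,0,0,0,35],[0,0,0,0,35]]]'
```

```text
clock: 46.65
position: [0.4407, -0.1295, 0.0403]
ee_rot: [[0.219, 0.976, 0.005], [0.976, -0.219, -0.008], [-0.007, 0.007, -1.0]]
wrist_force: [-6.2, -20.2, 27.2]
grip_width: 0.467
gripper_force: 221.1
```

```bash
python3 -m jog '[[[0.05,0,0.05,0,35],[0.05,0,0.05,0,35],[0.05,0,0.05,0,35],[0,0,0.05,0,35],[0,0,0.05,0,35],[0,0,0,0,35],[0,0,0,0,35],[0,0,0,0,35],[0,0,0,0,35],[0,0,0,0,35]]]'
```

```text
clock: 47.48
position: [0.4403, -0.124, 0.0293]
ee_rot: [[0.219, 0.976, 0.002], [0.976, -0.219, -0.009], [-0.008, 0.004, -1.0]]
wrist_force: [-8.7, -22.5, 10.0]
grip_width: 0.46
gripper_force: 126.2
```

```bash
python3 -m jog '[[[0,0,-0.3,0,35],[-0.2,0,-0.2,0,35],[-0.5,0,0,0,35],[-0.5,0,0,0,35],[0,0,0,0,35],[0,0,0.2,0,35],[0,0,0.2,0,35],[0,0,0.1,0,35],[0,0,0,0,35],[0,0,0,0,35]]]'; python3 -m jog '[[[0,0,0.05,0,35],[0,0,0.05,0,35],[0,0,0.05,0,35],[0,0,0,0,35],[0,0,0,0,35],[0,0,0,0,35],[0,0,0,0,35],[0,0,0,0,35],[0,0,0,0,35],[0,0,0,0,35]]]';python3 - <<'E'
from h import *
p=robot.read_state()['position']
v=shots(); c=v['scene'];u=proj(c,p)[0].astype(int)
a=cv2.resize(c['frame'][u[1]-40:u[1]+30,u[0]-40:u[0]+50,::-1],(540,420),interpolation=cv2.INTER_CUBIC)
cv2.imwrite('pics/g5.png',cv2.convertScaleAbs(a,alpha=1.8)); st()
E
```

```text
clock: 48.32
position: [0.431, -0.1642, 0.0285]
ee_rot: [[0.212, 0.977, -0.001], [0.977, -0.212, 0.0], [0.0, -0.001, -1.0]]
wrist_force: [-0.1, -0.4, -3.5]
grip_width: 0.463
gripper_force: 124.9
clock: 49.15
position: [0.4313, -0.1643, 0.0227]
ee_rot: [[0.212, 0.977, 0.0], [0.977, -0.212, -0.0], [-0.0, 0.0, -1.0]]
wrist_force: [0.4, -0.3, -3.9]
grip_width: 0.464
gripper_force: 124.9
t49.25 pos [ 0.4312 -0.1643  0.0227] yaw -12.23 w 40.0mm gf 125 F [ 0.7  0.9 -2.3] j [  4.  37.  14. 134. -41.  13.  44.]
```

View pics/g5.png

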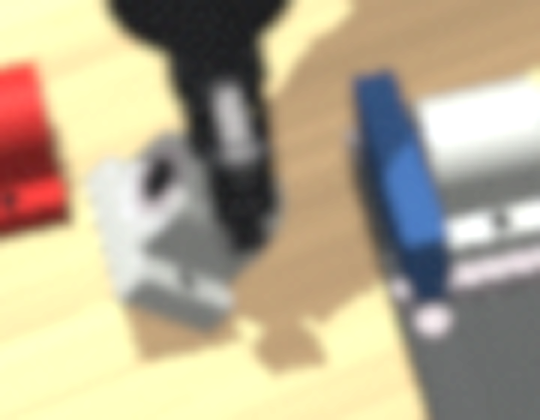

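```bash
python3 -m jog '[[[-0.1,0,0.05,0,35],[-0.1,0,0.05,0,35],[-0.1,0,0.03,0,35],[-0.1,0,0.03,0,35],[-0.1,0,0,0,35],[-0.1,0,0,0,35],[0,0,0,0,35],[0,0,0,0,35],[0,0,0,0,35],[0,0,0,0,35]]]'
```

```text
clock: 50.08
position: [0.4262, -0.1875, 0.0163]
ee_rot: [[0.211, 0.977, 0.0], [0.977, -0.211, 0.0], [0.0, 0.0, -1.0]]
wrist_force: [0.4, 0.2, -3.5]
grip_width: 0.465
gripper_force: 124.9
```

```bash
python3 -m jog '[[[0,0,0.05,0,35],[0,0,0.05,0,35],[0,0,0.05,0,35],[0,0,0,0,35],[0,0,0,0,35],[0,0,0,0,35],[0,0,0,0,35],[0,0,0,0,35],[0,0,0,0,35],[0,0,0,0,35]]]';python3 - <<'E'
from h import *
from scipy.spatial.transform import Rotation as Ro
s=robot.read_state();p=s['position']; v=shots(); c=v['scene']; u=proj(c,p)[0]
ds=[d for d in robot.regions_of(c,'part_a')]
for d in ds: print(round(d['p'],2),d['box'])
d=min(ds,key=lambda d:np.hypot(*(np.array(d['box'][:2])+np.array(d['box'][2:])/2-u))); m=d['mask']
# free pose fit: yaw fixed, pitch about local x, position; hidden pixels cheap
a=np.radians(-12.2); Rz=Ro.from_euler('z',a)
def model(q):
    R=(Rz*Ro.from_euler('x',-q[0])).as_matrix()
    return [(h-[0,0,.0375])@R.T+[p[0],p[1],0]+np.r_[R[:2,:]@[0,q[1],0],0]*0+np.r_[Rz.apply([0,q[1],0])[:2],q[2]] for h in HOUS]
b=(int(u[0])-45,int(u[1])-45,90,90)
mm=m[b[1]:b[1]+90,b[0]:b[0]+90].astype(float)
def f(q):
    s=soft(c,model(q),[0,0,0],b,4); e=s-mm; return (np.where(e>0,.35,1)*e**2).sum()
best=min((minimize(f,[ph,0,.04],method='Nelder-Mead',options=dict(initial_simplex=[[ph,0,.04],[ph+.3,0,.04],[ph,.015,.04],[ph,0,.06]])) for ph in(0,.4,.8,1.2)),key=lambda r:r.fun)
print('phi %.0f'%np.degrees(best.x[0]),best.x,best.fun,mm.sum()); st()
E
```

```text
clock: 50.92
position: [0.4264, -0.1871, 0.0107]
ee_rot: [[0.211, 0.977, 0.001], [0.977, -0.211, 0.001], [0.001, 0.001, -1.0]]
wrist_force: [-1.1, 3.5, 10.5]
grip_width: 0.464
gripper_force: 126.1
0.93 [227.8, 234.0, 27.9, 31.0]
0.9 [172.8, 267.6, 32.4, 34.9]
0.75 [139.5, 313.6, 41.5, 40.6]
0.68 [211.2, 215.7, 23.0, 31.9]
0.68 [160.8, 225.0, 30.5, 34.4]
0.67 [292.9, 220.7, 25.2, 30.5]
0.64 [358.4, 198.5, 26.9, 36.9]
phi 42 [ 0.72881072 -0.01766231  0.04460497] 78.34198385236448 544.0
t51.07 pos [ 0.4264 -0.1871  0.0108] yaw -12.19 w 39.4mm gf 126 F [-1.1  2.5 10.3] j [  9.  38.  12. 134. -41.  11.  47.]
```

```bash
python3 -m jog '[[[0,0,-0.1,0,35],[0.3,0,-0.02,0,35],[0.4,0,0,0,35],[0.4,0,0,0,35],[0.3,0,0,0,35],[0.08,0,0,0,35],[0,0,0,0,35],[0,0,0,0,35],[0,0,0,0,35],[0,0,0,0,35]]]';python3 -m jog '[[[0.05,0,0,0,35],[0.05,0,0,0,35],[0.05,0,0,0,35],[0,0,0,0,35],[0,0,0,0,35],[0,0,0,0,35],[0,0,0,0,35],[0,0,0,0,35],[0,0,0,0,35],[0,0,0,0,35]]]'
```

```text
clock: 51.9
position: [0.4385, -0.1309, 0.0151]
ee_rot: [[0.213, 0.977, 0.0], [0.977, -0.213, -0.0], [-0.0, 0.0, -1.0]]
wrist_force: [-0.4, -0.3, -2.6]
grip_width: 0.465
gripper_force: 124.8
clock: 52.73
position: [0.4398, -0.1247, 0.0151]
ee_rot: [[0.212, 0.977, 0.0], [0.977, -0.212, -0.001], [-0.001, 0.0, -1.0]]
wrist_force: [-2.1, -5.3, -2.8]
grip_width: 0.464
gripper_force: 124.7
```

```bash
python3 -m jog '[[[0.05,0,0,0,35],[0.05,0,0,0,35],[0.05,0,0,0,35],[0.05,0,0,0,35],[0,0,0,0,35],[0,0,0,0,35],[0,0,0,0,35],[0,0,0,0,35],[0,0,0,0,35],[0,0,0,0,35]]]'
```

```text
clock: 53.57
position: [0.4401, -0.1237, 0.0152]
ee_rot: [[0.22, 0.975, 0.001], [0.975, -0.22, -0.01], [-0.01, 0.003, -1.0]]
wrist_force: [-10.4, -28.7, -3.3]
grip_width: 0.464
gripper_force: 124.2
```

```bash
python3 -m jog '[[[0.05,0,0.02,0,35],[0.05,0,0.02,0,35],[0.05,0,0.02,0,35],[0.05,0,0.02,0,35],[0.03,0,0,0,35],[0,0,0,0,35],[0,0,0,0,35],[0,0,0,0,35],[0,0,0,0,35],[0,0,0,0,35]]]'
```

```text
clock: 54.4
position: [0.4425, -0.1222, 0.0129]
ee_rot: [[0.228, 0.974, 0.005], [0.973, -0.228, -0.021], [-0.019, 0.01, -1.0]]
wrist_force: [-13.8, -52.5, 6.4]
grip_width: 0.466
gripper_force: 118.3
```

```bash
python3 -m jog '[[[-0.1,0,0.02,0,35],[-0.12,0,0.02,0,35],[0,0,0,0,35],[0,0,0,0,35],[0,0,0,0,45],[0,0,0,0,50],[0,0,0,0,60],[0,0,0,0,70],[0,0,0,0,70],[0,0,0,0,70]]]'; python3 -m jog '[[[0,0,-0.4,0,75],[0,0,-0.6,0,75],[0,0,-0.8,0,75],[0,0,-0.8,0,75],[0,-0.4,-0.4,0,75],[0.7,-0.3,0,0,75],[0.8,0,0,0,75],[0.8,0,0,0,75],[0.8,0,0,0,75],[0.8,0,0,0,75]]]';python3 - <<'E'
from h import *
st();v=shots()
for r in parts(v,pmin=.25): print(r[0].round(4),'deg %.1f'%np.degrees(r[0][2]),'cost %.0f'%r[1],r[2],'match %.1f'%r[4],r[3].round(3))
c=v['scene'];u=proj(c,[.4385,-.13,.03])[0].astype(int)
a=cv2.resize(c['frame'][u[1]-40:u[1]+30,u[0]-40:u[0]+50,::-1],(400,311),interpolation=cv2.INTER_CUBIC)
c=v['top'];u=proj(c,[.4385,-.13,.03])[0].astype(int)
b=cv2.resize(c['frame'][u[1]-35:u[1]+35,u[0]-45:u[0]+45,::-1],(400,311),interpolation=cv2.INTER_CUBIC)
cv2.imwrite('pics/g6.png',np.hstack([a,b]))
E
```

```text
clock: 55.23
position: [0.4431, -0.1167, 0.0103]
ee_rot: [[0.211, 0.977, 0.002], [0.977, -0.211, -0.002], [-0.001, 0.003, -1.0]]
wrist_force: [2.3, -7.0, -2.1]
grip_width: 0.817
gripper_force: 3.1
clock: 56.07
position: [0.4471, 0.0453, 0.1304]
ee_rot: [[0.21, 0.978, -0.001], [0.978, -0.21, 0.001], [0.001, -0.001, -1.0]]
wrist_force: [0.1, -1.1, 0.2]
grip_width: 0.877
gripper_force: 0.0
t56.07 pos [0.4471 0.0453 0.1304] yaw -12.12 w 74.9mm gf 0 F [ 0.1 -1.1  0.2] j [-39.  27.  37. 133. -34.  29.  13.]
[ 0.3271 -0.2376  2.9416] deg 168.5 cost 43 [136.  61.  47.] match 0.0 [ 0.329 -0.238  0.015]
[ 0.4453 -0.366  -0.4465] deg -25.6 cost 20 [129.5 133.  126. ] match 3.7 [ 0.434 -0.372 -0.   ]
[ 0.4485 -0.0569 -0.1869] deg -10.7 cost 157 [130.5 134.  132. ] match 0.7 [ 0.45  -0.06   0.028]
[ 0.4314 -0.1757  2.9867] deg 171.1 cost 52 [134.  137.  133.5] match 0.5 [ 0.43  -0.173  0.011]
[ 0.5457 -0.4704  1.7908] deg 102.6 cost 31 [140. 132.  50.] match 0.3 [ 0.547 -0.467  0.011]
[ 0.3012 -0.3592  0.3862] deg 22.1 cost 27 [141. 134.  50.] match 2.3 [ 0.303 -0.358  0.013]
```

```bash
python3 - <<'E'
from h import *
v=shots()
for r in parts(v,pmin=.25):
    if np.hypot(r[0][0]-.4314,r[0][1]+.1757)<.03:
        print('up',r[0],r[1],fit(r[5],HOUS,r[0],True))
        L=[np.c_[h[:,0],h[:,2]-.03,.025-h[:,1]] for h in HOUS]
        print('lying',min((fit(r[5],L,[r[3][0],r[3][1],y])[1] for y in(0,1.57,3.14,-1.57,-.2,2.9))))
E
```

```text
up [ 0.43064915 -0.17503447 -0.17219942] 24.54460743312008 (array([ 0.42952854, -0.17487981, -0.1666399 , -0.00355935]), np.float64(13.791963091711992))
lying 254.36629195387053
```

```bash
python3 -c "
from h import *
go(.4307,-.175,.12,-9.9)"
```

```text
roll units -0.48 (j7 now 13)  then tx -5.404 ty 0.528 tz 0.259 units
roll units 35.52 (j7 now 13)  then tx 5.404 ty -0.528 tz 0.259 units
```

```bash
python3 -m jog '[[[0,0,0,-0.48,75],[-0.6,0.06,0,0,75],[-0.8,0.1,0,0,75],[-0.8,0.1,0,0,75],[-0.8,0.1,0,0,75],[-0.8,0.1,0,0,75],[-0.8,0.07,0,0,75],[-0.6,0,0.1,0,75],[-0.2,0,0.15,0,75],[0,0,0,0,75]]]';python3 -c "
from h import *
st();go(.4307,-.175,.0185,-9.9)"
```

```text
clock: 57.3
position: [0.4301, -0.1772, 0.1201]
ee_rot: [[0.177, 0.984, -0.0], [0.984, -0.177, -0.001], [-0.001, -0.0, -1.0]]
wrist_force: [-0.4, 0.6, 0.1]
grip_width: 0.877
gripper_force: 0.0
t57.30 pos [ 0.4301 -0.1772  0.1201] yaw -10.18 w 74.9mm gf 0 F [-0.4  0.6  0.1] j [ -7.  28.  32. 131. -32.  28.  40.]
roll units -0.06 (j7 now 40)  then tx 0.057 ty 0.006 tz 2.539 units
roll units 35.94 (j7 now 40)  then tx -0.057 ty -0.006 tz 2.539 units
```

```bash
python3 -m jog '[[[0.05,0,0.4,0,75],[0,0,0.6,0,75],[0,0,0.6,0,75],[0,0,0.5,0,75],[0,0,0.3,0,75],[0,0,0.13,0,75],[0,0,0,0,75],[0,0,0,0,75],[0,0,0,0,75],[0,0,0,0,75]]]';python3 -c "
from h import *
st();go(.4307,-.175,.0185,-9.9)"
```

```text
clock: 58.13
position: [0.4322, -0.1719, 0.0199]
ee_rot: [[0.17, 0.985, 0.001], [0.985, -0.17, -0.0], [-0.0, 0.001, -1.0]]
wrist_force: [0.8, 0.7, 0.7]
grip_width: 0.883
gripper_force: 0.0
t58.13 pos [ 0.4322 -0.1719  0.0199] yaw -9.81 w 75.4mm gf 0 F [0.8 0.7 0.7] j [  5.  37.  14. 134. -43.  13.  49.]
roll units 0.02 (j7 now 49)  then tx -0.083 ty -0.025 tz 0.035 units
roll units -35.98 (j7 now 49)  then tx 0.083 ty 0.025 tz 0.035 units
```

```bash
python3 -m jog '[[[-0.08,-0.02,0.035,0,75],[0,0,0,0,75],[0,0,0,0,35],[0,0,0,0,35],[0,0,0,0,35],[0,0,0,0,35],[0,0,0,0,35],[0,0,-0.1,0,35],[0,0,-0.4,0,35],[0,0,-0.6,0,35]]]';python3 -m jog '[[[0,0,-0.6,0,35],[0,0,-0.6,0.3,35],[0,0,-0.2,0.2,35],[0,0,0,0,35],[0.4,0,0,0,35],[0.7,0,0,0,35],[0.7,0,0,0,35],[0.7,0,0,0,35],[0.7,0,0,0,35],[0.5,0,0,0,35]]]';python3 - <<'E'
from h import *
st();go(.4661,-.0013,.115,-12.3)
E
```

```text
clock: 58.97
position: [0.4292, -0.1747, 0.061]
ee_rot: [[0.171, 0.985, -0.003], [0.985, -0.171, 0.001], [0.001, -0.004, -1.0]]
wrist_force: [0.2, -0.0, -3.8]
grip_width: 0.466
gripper_force: 60.1
clock: 59.8
position: [0.4615, -0.0278, 0.1166]
ee_rot: [[0.211, 0.977, -0.002], [0.977, -0.211, 0.001], [0.0, -0.002, -1.0]]
wrist_force: [0.7, 0.9, -3.7]
grip_width: 0.462
gripper_force: 60.1
t59.80 pos [ 0.4615 -0.0278  0.1166] yaw -12.18 w 39.4mm gf 60 F [ 0.7  0.9 -3.7] j [-28.  29.  35. 132. -36.  29.  24.]
roll units 0.02 (j7 now 24)  then tx 0.671 ty -0.030 tz 0.040 units
roll units -35.98 (j7 now 24)  then tx -0.671 ty 0.030 tz 0.040 units
```

```bash
python3 -m jog '[[[0.3,0,0,0,35],[0.3,0,0,0,35],[0.06,0,0.1,0,35],[0,0,0.3,0,35],[0,0,0.4,0,35],[0,0,0.4,0,35],[0,0,0.4,0,35],[0,0,0.25,0,35],[0,0,0.1,0,35],[0,0,0,0,35]]]';python3 - <<'E'
from h import *
st();go(.4661,-.0013,.0345,-12.3)
E
```

```text
clock: 60.63
position: [0.4667, -0.0055, 0.0385]
ee_rot: [[0.214, 0.977, -0.002], [0.977, -0.214, -0.0], [-0.001, -0.002, -1.0]]
wrist_force: [-1.0, 0.0, -3.1]
grip_width: 0.466
gripper_force: 60.1
t60.63 pos [ 0.4667 -0.0055  0.0385] yaw -12.39 w 39.8mm gf 60 F [-1.   0.  -3.1] j [-21.  36.  22. 134. -46.  18.  29.]
roll units -0.02 (j7 now 29)  then tx 0.099 ty -0.037 tz 0.099 units
roll units 35.98 (j7 now 29)  then tx -0.099 ty 0.037 tz 0.099 units
```

Free of contact; settle down and release, then head for C.

```bash
python3 -m jog '[[[0.1,-0.03,0.05,0,35],[0,0,0.04,0,35],[0,0,0.02,0,35],[0,0,0,0,35],[0,0,0,0,50],[0,0,0,0,60],[0,0,0,0,75],[0,0,0,0,75],[0,0,-0.2,0,75],[0,0,-0.5,0,75]]]';python3 -m jog '[[[0,0,-0.8,0,75],[0,0,-0.8,0,75],[-0.5,0,0,0,75],[-0.9,0,0,0,75],[-0.9,0,0,0,75],[-0.9,0,0,0,75],[-0.9,0,0,0,75],[-0.9,0,0,0,75],[-0.9,0,0,0,75],[0,0,0,0,75]]]';python3 - <<'E'
from h import *
st();v=shots()
O=np.array([.4473,-.0873]);d=np.array([.2138,.9769])
for r in parts(v,pmin=.25):
    z=fit(r[5],[h+[0,0,.016] for h in HOUS],r[0]); print(r[0].round(4),'deg %.1f'%np.degrees(r[0][2]),'cost %.0f'%r[1],r[2],'match %.1f'%r[4],'lane',((z[0][:2]-O)@d).round(4),((z[0][:2]-O)@[d[1],-d[0]]).round(4),z[1].round())
go(.4450,-.3658,.12,-24.5)
E
```

```text
clock: 61.47
position: [0.4665, -0.0006, 0.0624]
ee_rot: [[0.214, 0.977, -0.003], [0.977, -0.214, -0.0], [-0.001, -0.002, -1.0]]
wrist_force: [0.2, -0.6, -0.3]
grip_width: 0.88
gripper_force: 0.0
clock: 62.3
position: [0.4153, -0.2384, 0.1283]
ee_rot: [[0.222, 0.975, 0.002], [0.975, -0.222, -0.004], [-0.004, 0.003, -1.0]]
wrist_force: [0.3, -1.3, -0.1]
grip_width: 0.878
gripper_force: 0.0
t62.30 pos [ 0.4153 -0.2384  0.1283] yaw -12.83 w 75.0mm gf 0 F [ 0.3 -1.3 -0.1] j [ -1.  28.  35. 129. -32.  30.  45.]
[ 0.4481 -0.0566 -0.2206] deg -12.6 cost 164 [129.  132.5 130. ] match 0.1 lane 0.0292 -0.0026 47.0
[ 0.4628  0.0036 -0.2166] deg -12.4 cost 139 [127. 131. 129.] match 2.5 lane 0.0904 -0.0002 48.0
[ 0.3009 -0.3604  0.4014] deg 23.0 cost 45 [139. 133.  47.] match 3.3 lane -0.2959 -0.0807 259.0
[ 0.5457 -0.4704  1.7667] deg 101.2 cost 71 [139.5 131.   46. ] match 2.1 lane -0.3493 0.1861 338.0
roll units 2.44 (j7 now 45)  then tx -2.797 ty 2.046 tz 0.179 units
roll units -33.56 (j7 now 45)  then tx 2.797 ty -2.046 tz 0.179 units
```

```bash
python3 -m jog '[[[0,0,0,0.9,75],[0,0,0,0.9,75],[0,0,0,0.6,75],[-0.4,0.3,0,0,75],[-0.6,0.45,0,0,75],[-0.6,0.45,0,0,75],[-0.6,0.45,0.1,0,75],[-0.4,0.3,0.08,0,75],[-0.2,0.1,0,0,75],[0,0,0,0,75]]]';python3 -c "
from h import *
st();go(.4451,-.3656,.0185,-24.3)"
```

```text
clock: 63.33
position: [0.446, -0.3672, 0.1198]
ee_rot: [[0.411, 0.911, -0.0], [0.911, -0.411, -0.001], [-0.001, -0.0, -1.0]]
wrist_force: [-0.2, 1.1, 0.6]
grip_width: 0.877
gripper_force: 0.0
t63.33 pos [ 0.446  -0.3672  0.1198] yaw -24.30 w 74.9mm gf 0 F [-0.2  1.1  0.6] j [ 10.  36.  36. 117. -34.  38.  45.]
roll units 0.00 (j7 now 45)  then tx 0.026 ty -0.038 tz 2.533 units
roll units -36.00 (j7 now 45)  then tx -0.026 ty 0.038 tz 2.533 units
```

```bash
python3 -m jog '[[[0.02,-0.03,0.4,0,75],[0,0,0.6,0,75],[0,0,0.6,0,75],[0,0,0.5,0,75],[0,0,0.3,0,75],[0,0,0.13,0,75],[0,0,0,0,75],[0,0,0,0,75],[0,0,0,0,75],[0,0,0,0,75]]]';python3 -c "
from h import *
st();go(.4451,-.3656,.0185,-24.3)"
```

```text
clock: 64.17
position: [0.4453, -0.3658, 0.0199]
ee_rot: [[0.412, 0.911, 0.001], [0.911, -0.412, -0.001], [-0.0, 0.002, -1.0]]
wrist_force: [-0.7, 0.1, -0.5]
grip_width: 0.88
gripper_force: 0.0
t64.17 pos [ 0.4453 -0.3658  0.0199] yaw -24.31 w 75.1mm gf 0 F [-0.7  0.1 -0.5] j [ 17.  43.  26. 120. -43.  26.  52.]
roll units -0.00 (j7 now 52)  then tx 0.003 ty -0.007 tz 0.036 units
roll units 36.00 (j7 now 52)  then tx -0.003 ty 0.007 tz 0.036 units
```

```bash
python3 -m jog '[[[0,0,0.035,0,75],[0,0,0,0,75],[0,0,0,0,35],[0,0,0,0,35],[0,0,0,0,35],[0,0,0,0,35],[0,0,0,0,35],[0,0,-0.1,0,35],[0,0,-0.4,0,35],[0,0,-0.6,0,35]]]';python3 -m jog '[[[0,0,-0.6,0,35],[0,0,-0.6,-0.8,35],[0,0,-0.2,-0.8,35],[0,0,0,-0.8,35],[0,0,0,0,35],[0,0,0,0,35],[0,0,0,0,35],[0,0,0,0,35],[0,0,0,0,35],[0,0,0,0,35]]]';python3 - <<'E'
from h import *
st();go(.4789,.0573,.116,-12.3)
E
```

```text
clock: 65.0
position: [0.4436, -0.3646, 0.0604]
ee_rot: [[0.412, 0.911, -0.003], [0.911, -0.412, 0.002], [0.001, -0.004, -1.0]]
wrist_force: [-0.3, -1.0, -2.3]
grip_width: 0.462
gripper_force: 60.0
clock: 65.83
position: [0.4446, -0.3655, 0.1171]
ee_rot: [[0.214, 0.977, -0.001], [0.977, -0.214, 0.0], [0.0, -0.001, -1.0]]
wrist_force: [-0.2, 0.3, -3.0]
grip_width: 0.469
gripper_force: 60.1
t65.83 pos [ 0.4446 -0.3655  0.1171] yaw -12.36 w 40.0mm gf 60 F [-0.2  0.3 -3. ] j [ 12.  35.  33. 117. -31.  37.  54.]
roll units -0.01 (j7 now 54)  then tx 10.511 ty -1.414 tz 0.028 units
roll units 35.99 (j7 now 54)  then tx -10.511 ty 1.414 tz 0.028 units
```

```bash
python3 -m jog '[[[0.4,-0.07,0,0,35],[0.7,-0.1,0,0,35],[0.7,-0.1,0,0,35],[0.7,-0.1,0,0,35],[0.7,-0.1,0,0,35],[0.7,-0.1,0,0,35],[0.7,-0.1,0,0,35],[0.7,-0.1,0,0,35],[0.7,-0.1,0,0,35],[0.7,-0.1,0,0,35]]]';python3 -m jog '[[[0.7,-0.1,0,0,35],[0.7,-0.1,0,0,35],[0.7,-0.1,0,0,35],[0.6,-0.07,0,0,35],[0.5,-0.07,0,0,35],[0.3,0,0,0,35],[0,0,0,0,35],[0,0,0,0,35],[0,0,0,0,35],[0,0,0,0,35]]]';python3 - <<'E'
from h import *
st();go(.4789,.0573,.0345,-12.3)
E
```

```text
clock: 66.67
position: [0.4641, -0.0942, 0.1175]
ee_rot: [[0.214, 0.977, 0.0], [0.977, -0.214, -0.0], [-0.0, 0.0, -1.0]]
wrist_force: [-0.3, 0.2, -3.1]
grip_width: 0.464
gripper_force: 60.0
clock: 67.5
position: [0.4767, 0.0437, 0.1176]
ee_rot: [[0.215, 0.977, 0.0], [0.977, -0.215, -0.0], [-0.0, 0.0, -1.0]]
wrist_force: [0.4, 0.2, -3.0]
grip_width: 0.47
gripper_force: 60.0
t67.50 pos [0.4767 0.0437 0.1176] yaw -12.44 w 40.1mm gf 60 F [ 0.4  0.2 -3. ] j [-38.  31.  37. 130. -37.  31.  16.]
roll units -0.03 (j7 now 16)  then tx 0.344 ty -0.019 tz 2.078 units
roll units 35.97 (j7 now 16)  then tx -0.344 ty 0.019 tz 2.078 units
```

```bash
python3 -m jog '[[[0.2,-0.02,0,0,35],[0.14,0,0.1,0,35],[0,0,0.3,0,35],[0,0,0.4,0,35],[0,0,0.4,0,35],[0,0,0.4,0,35],[0,0,0.25,0,35],[0,0,0.13,0,35],[0,0,0,0,35],[0,0,0,0,35]]]';python3 - <<'E'
from h import *
st();go(.4789,.0573,.0345,-12.3)
E
```

```text
clock: 68.33
position: [0.479, 0.0584, 0.0383]
ee_rot: [[0.214, 0.977, -0.0], [0.977, -0.214, 0.0], [-0.0, -0.0, -1.0]]
wrist_force: [-1.0, 0.5, -2.4]
grip_width: 0.466
gripper_force: 60.0
t68.33 pos [0.479  0.0584 0.0383] yaw -12.35 w 39.8mm gf 60 F [-1.   0.5 -2.4] j [-30.  37.  24. 132. -48.  20.  24.]
roll units -0.01 (j7 now 24)  then tx -0.028 ty 0.004 tz 0.095 units
roll units 35.99 (j7 now 24)  then tx 0.028 ty -0.004 tz 0.095 units
```

```bash
python3 -m jog '[[[0,0,0.05,0,35],[0,0,0.04,0,35],[0,0,0.01,0,35],[0,0,0,0,35],[0,0,0,0,50],[0,0,0,0,60],[0,0,0,0,75],[0,0,0,0,75],[0,0,-0.2,0,75],[0,0,-0.5,0,75]]]';python3 -m jog '[[[0,0,-0.8,0,75],[0,0,-0.8,0,75],[0,0,-0.2,0,75],[0.4,0,0,0,60],[0.6,0,0,0,60],[0.4,0,0,0,60],[0,0,0,0,60],[0,0,0,0,60],[0,0,0,0,60],[0,0,0,0,60]]]';python3 - <<'E'
from h import *
st();go(.4911,.113,.073,-12.3)
E
```

```text
clock: 69.17
position: [0.478, 0.0582, 0.0613]
ee_rot: [[0.214, 0.977, -0.003], [0.977, -0.214, -0.001], [-0.001, -0.002, -1.0]]
wrist_force: [0.1, -0.5, -0.4]
grip_width: 0.879
gripper_force: 0.0
clock: 70.0
position: [0.4905, 0.1122, 0.1343]
ee_rot: [[0.215, 0.977, -0.0], [0.977, -0.215, -0.0], [-0.0, -0.0, -1.0]]
wrist_force: [-0.3, 0.3, 0.2]
grip_width: 0.707
gripper_force: 0.0
t70.00 pos [0.4905 0.1122 0.1343] yaw -12.40 w 60.4mm gf 0 F [-0.3  0.3  0.2] j [-47.  31.  41. 126. -36.  35.   8.]
roll units -0.02 (j7 now 8)  then tx 0.023 ty 0.010 tz 1.532 units
roll units 35.98 (j7 now 8)  then tx -0.023 ty -0.010 tz 1.532 units
```

```bash
python3 -m jog '[[[0.02,0.01,0.3,0,60],[0,0,0.4,0,60],[0,0,0.4,0,60],[0,0,0.3,0,60],[0,0,0.13,0,60],[0,0,0,0,60],[0,0,0,0,5],[0,0,0,0,5],[0,0,0,0,5],[0,0,0,0,5]]]';python3 - <<'E'
from h import *
st();v=shots()
O=np.array([.4473,-.0873]);d=np.array([.2138,.9769])
for r in parts(v,pmin=.3):
  if np.hypot(*(r[0][:2]-O))<.25:
    z=fit(r[5],[h+[0,0,.016] for h in HOUS],r[0]); print('deg %.1f'%np.degrees(z[0][2]),'match %.1f'%r[4],'lane',((z[0][:2]-O)@d).round(4),((z[0][:2]-O)@[d[1],-d[0]]).round(4),z[1].round())
E
```

```text
clock: 70.83
position: [0.4913, 0.114, 0.074]
ee_rot: [[0.213, 0.977, 0.0], [0.977, -0.213, 0.001], [0.001, 0.0, -1.0]]
wrist_force: [-3.0, -0.4, 9.3]
grip_width: 0.219
gripper_force: 58.4
t70.83 pos [0.4913 0.114  0.074 ] yaw -12.32 w 18.7mm gf 58 F [-3.  -0.4  9.3] j [-42.  36.  33. 128. -44.  27.  14.]
deg -15.2 match 3.1 lane 0.1526 -0.0026 81.0
deg -13.5 match 21.3 lane 0.089 -0.0015 9.0
deg -12.8 match 2.4 lane -0.172 -0.0844 176.0
deg -13.0 match 2.5 lane 0.0287 -0.0023 50.0
```

```bash
python3 -m jog '[[[-0.05,0,0,0,5],[-0.1,0,0,0,5],[-0.1,0,0,0,5],[-0.1,0,0,0,5],[-0.1,0,0,0,5],[-0.1,0,0,0,5],[-0.05,0,0,0,5],[0,0,0,0,5],[0,0,0,0,5],[0,0,0,0,5]]]';python3 -m jog '[[[-0.05,0,0,0,5],[-0.05,0,0,0,5],[-0.05,0,0,0,5],[-0.05,0,0,0,5],[-0.05,0,0,0,5],[0,0,0,0,5],[0,0,0,0,5],[0,0,0,0,5],[0,0,0,0,5],[0,0,0,0,5]]]';python3 - <<'E'
from h import *
p=robot.read_state()['position'][:2];print('jaw face at %.4f'%((p-[.4473,-.0873])@[.2138,.9769]-.020))
E
```

```text
clock: 71.87
position: [0.4866, 0.0915, 0.074]
ee_rot: [[0.213, 0.977, 0.001], [0.977, -0.213, 0.002], [0.002, 0.001, -1.0]]
wrist_force: [-1.4, 3.6, 8.3]
grip_width: 0.216
gripper_force: 58.6
clock: 72.7
position: [0.4846, 0.082, 0.074]
ee_rot: [[0.212, 0.977, 0.001], [0.977, -0.212, 0.002], [0.002, 0.001, -1.0]]
wrist_force: [-1.9, 3.9, 7.7]
grip_width: 0.22
gripper_force: 58.6
jaw face at 0.1534
```

```bash
python3 -m jog '[[[-0.05,0,0,0,5],[-0.05,0,0,0,5],[-0.05,0,0,0,5],[0,0,0,0,5],[0,0,0,0,5],[0,0,0,0,5],[0,0,0,0,5],[0,0,0,0,5],[0,0,0,0,5],[0,0,0,0,5]]]';python3 - <<'E'
from h import *
p=robot.read_state()['position'][:2];print('jaw face at %.4f'%((p-[.4473,-.0873])@[.2138,.9769]-.020))
E
```

```text
clock: 73.53
position: [0.4841, 0.0796, 0.074]
ee_rot: [[0.209, 0.978, 0.001], [0.978, -0.209, 0.006], [0.006, 0.0, -1.0]]
wrist_force: [1.4, 16.2, 6.3]
grip_width: 0.221
gripper_force: 58.7
jaw face at 0.1509
```

```bash
python3 -m jog '[[[-0.05,0,0,0,5],[-0.05,0,0,0,5],[0,0,0,0,5],[0,0,0,0,5],[0,0,0,0,5],[0,0,0,0,5],[0,0,0,0,5],[0,0,0,0,5],[0,0,0,0,5],[0,0,0,0,5]]]';python3 -m jog '[[[0.05,0,0,0,5],[0.05,0,0,0,5],[0.04,0,0,0,5],[0,0,0,0,5],[0,0,0,0,5],[0,0,0,0,5],[0,0,0,0,5],[0,0,0,0,5],[0,0,0,0,5],[0,0,0,0,5]]]'
```

```text
clock: 74.37
position: [0.4841, 0.0795, 0.0741]
ee_rot: [[0.206, 0.979, 0.002], [0.978, -0.206, 0.01], [0.01, -0.001, -1.0]]
wrist_force: [4.6, 29.9, 4.1]
grip_width: 0.216
gripper_force: 58.8
clock: 75.2
position: [0.4841, 0.0797, 0.074]
ee_rot: [[0.21, 0.978, 0.001], [0.978, -0.21, 0.004], [0.004, 0.0, -1.0]]
wrist_force: [0.7, 10.6, 7.1]
grip_width: 0.221
gripper_force: 59.2
```

```bash
python3 -m jog '[[[0,0,0,0,20],[0,0,0,0,30],[0,0,0,0,45],[0,0,0,0,60],[0,0,0,0,60],[0,0,-0.3,0,60],[0,0,-0.8,0,60],[0,0,-0.7,0,60],[0,0,0,-0.8,60],[0,0,0,-0.8,60]]]';python3 -m jog '[[[0,0,0,-0.9,60],[0,0,0,-0.9,60],[0,0,0,-0.86,60],[0,0,0,0,60],[0,0,0,0,60],[0,0,0,0,60],[0,0,0,0,60],[0,0,0,0,60],[0,0,0,0,60],[0,0,0,0,60]]]';python3 - <<'E'
from h import *
st();go(.5975,-.0712,.13,9)
E
```

```text
clock: 76.03
position: [0.4839, 0.0764, 0.1464]
ee_rot: [[0.072, 0.997, 0.003], [0.997, -0.072, 0.0], [0.001, 0.003, -1.0]]
wrist_force: [0.3, 0.6, 0.6]
grip_width: 0.705
gripper_force: 0.0
clock: 76.87
position: [0.4832, 0.0764, 0.145]
ee_rot: [[-0.156, 0.988, -0.0], [0.988, 0.156, -0.0], [-0.0, -0.0, -1.0]]
wrist_force: [-0.2, -0.3, 0.2]
grip_width: 0.702
gripper_force: 0.0
t76.87 pos [0.4832 0.0764 0.145 ] yaw 8.95 w 59.9mm gf 0 F [-0.2 -0.3  0.2] j [-41.  28.  36. 127. -29.  33.  26.]
roll units -0.01 (j7 now 26)  then tx -4.092 ty 2.246 tz 0.376 units
roll units 35.99 (j7 now 26)  then tx 4.092 ty -2.246 tz 0.376 units
```

```bash
python3 -m jog '[[[-0.4,0.2,0,0,60],[-0.6,0.3,0,0,60],[-0.6,0.35,0,0,60],[-0.6,0.35,0,0,60],[-0.6,0.35,0,0,60],[-0.6,0.35,0.1,0,60],[-0.4,0.25,0.1,0,60],[-0.29,0.1,0.15,0,60],[0,0,0,0,60],[0,0,0,0,60]]]';python3 - <<'E'
from h import *
st();go(.5975,-.0712,.064,9)
v=shots()
for n in v:
    r=robot.regions_of(v[n],'pin'); print(n,[(round(d['p'],2),d['box']) for d in r])
print(proj(v['scene'],[[.5975,-.0712,.043],[.5975,-.0712,.094]]))
c=v['scene'];f=c['frame'].astype(int).sum(2); print((f[232:275:3,308:345:3]//30))
E
```

```text
clock: 77.7
position: [0.5972, -0.0717, 0.1306]
ee_rot: [[-0.154, 0.988, -0.001], [0.988, 0.154, -0.0], [0.0, -0.001, -1.0]]
wrist_force: [-1.0, -0.5, -0.2]
grip_width: 0.699
gripper_force: 0.0
t77.70 pos [ 0.5972 -0.0717  0.1306] yaw 8.89 w 59.7mm gf 0 F [-1.  -0.5 -0.2] j [-20.  35.  33. 114. -29.  40.  40.]
roll units -0.02 (j7 now 40)  then tx 0.011 ty 0.010 tz 1.666 units
roll units 35.98 (j7 now 40)  then tx -0.011 ty -0.010 tz 1.666 units
scene [(0.82, [320.9, 251.0, 43.0, 31.4])]
top [(0.71, [272.1, 180.4, 98.8, 113.2]), (0.44, [310.8, 259.2, 17.8, 24.0])]
[[326.39553296 273.30311768]
 [326.35242577 259.96791489]]
[[10  8  2  1  4  6  4  2  2  3  3  2  2]
 [ 6  6  5  5  6  6  6  4  3  7  3  1  2]
 [ 6  7  8  8  8  7  6  8  2  3  2  1  1]
 [12 14 14 12  9  8  6  6  2  2  1  1  2]
 [11 10  8  7  6  7  7  7  4  2  1  2  3]
 [ 8  9 11  9  8  7  6  6  4  2  1  3  4]
 [12 11  9  6  5  4  4  4  4  2  2  4  5]
 [ 6  6  5  4  4  3  3  3  4  4  7  9  9]
 [ 6  5  4  3  3  3  3  3  4  8  9  9  8]
 [ 6  4  4  3  3  3  3  3  7  9  9  8  8]
 [ 6  5  3  3  3  2  1  2  8  9  9  8  8]
 [ 6  5  3  3  3  2  1  2  7  9  9  6  8]
 [ 6  5  3  3  3  2  1  2  7  9  9  8  7]
 [ 5  5  3  3  3  2  1  4  9  9  9  9  9]
 [ 6  6  4  3  4  3  1  4  9  8  6  8 11]]
```

```bash
python3 -m jog '[[[0,0,0.4,0,60],[0,0,0.4,0,60],[0,0,0.4,0,60],[0,0,0.3,0,60],[0,0,0.16,0,60],[0,0,0,0,60],[0,0,0,0,5],[0,0,0,0,5],[0,0,0,0,5],[0,0,0,0,5]]]';python3 - <<'E'
from h import *
st()
E
```

```text
clock: 78.73
position: [0.6013, -0.0708, 0.0661]
ee_rot: [[-0.157, 0.988, 0.007], [0.988, 0.157, -0.001], [-0.002, 0.007, -1.0]]
wrist_force: [1.6, 0.6, 2.1]
grip_width: 0.161
gripper_force: 58.6
t78.73 pos [ 0.6013 -0.0708  0.0661] yaw 9.01 w 13.7mm gf 59 F [1.6 0.6 2.1] j [-17.  40.  28. 116. -34.  32.  44.]
```

```bash
python3 -m jog '[[[0.006,0.132,0,-1,5],[0.006,0.132,0,-1,5],[0.006,0.132,0,-1,5],[0.006,0.132,0,-1,5],[0.006,0.132,0,-1,5],[0.006,0.132,0,-1,5],[0.006,0.132,0,-1,5],[0.006,0.132,0,-1,5],[0,0,0,0,5],[0,0,0,0,5]]]';python3 - <<'E'
from h import *
st(); p=robot.read_state()['position'][:2]; d=p-[.5918,-.0115];print(np.hypot(*d),np.degrees(np.arctan2(*d[::-1])))
E
```

```text
clock: 79.57
position: [0.6367, -0.0522, 0.0662]
ee_rot: [[-0.754, 0.657, 0.006], [0.657, 0.754, -0.001], [-0.005, 0.003, -1.0]]
wrist_force: [5.7, -2.5, 1.2]
grip_width: 0.153
gripper_force: 58.7
t79.57 pos [ 0.6367 -0.0522  0.0662] yaw 48.93 w 13.1mm gf 59 F [ 5.7 -2.5  1.2] j [-12.  40.  18. 111. -21.  33.  69.]
0.060599349847193285 -42.16309614273485
```

```bash
python3 -m jog '[[[0.006,0.132,0,-1,5],[0.006,0.132,0,-1,5],[0.006,0.132,0,-1,5],[0.006,0.132,0,-1,5],[0.006,0.132,0,-1,5],[0.006,0.132,0,-1,5],[0.006,0.132,0,-1,5],[0.006,0.132,0,-1,5],[0,0,0,0,5],[0,0,0,0,5]]]';python3 - <<'E'
from h import *
st(); p=robot.read_state()['position'][:2]; d=p-[.5918,-.0115];print(np.hypot(*d),np.degrees(np.arctan2(*d[::-1])))
E
```

```text
clock: 80.4
position: [0.6526, -0.0127, 0.0662]
ee_rot: [[-1.0, 0.018, 0.008], [0.018, 1.0, -0.001], [-0.008, -0.0, -1.0]]
wrist_force: [9.3, -0.8, -0.7]
grip_width: 0.152
gripper_force: 58.7
t80.40 pos [ 0.6526 -0.0127  0.0662] yaw 88.97 w 13.0mm gf 59 F [ 9.3 -0.8 -0.7] j [ -8.  39.   7. 108.  -8.  33.  93.]
0.06084458192236083 -1.101642867580086
```

```bash
python3 -m jog '[[[0,0,0,0,20],[0,0,0,0,35],[0,0,0,0,50],[0,0,0,0,60],[0,0,0,0,60],[0,0,-0.4,0,60],[0,0,-0.8,0,60],[0,0,-0.8,0,60],[0,0,-0.8,0,60],[0,0.5,0,0,60]]]';python3 -m jog '[[[0,0.8,0,0,60],[0,0.8,0,0,60],[0,0.8,0,0,60],[0,0.8,0,0,60],[0,0.8,0,0,60],[0,0.7,0,0,60],[0,0.4,0,0,60],[0,0,0,0,60],[0,0,0,0,60],[0,0,0,0,60]]]';python3 - <<'E'
from h import *
st();v=shots()
O=np.array([.4473,-.0873]);d=np.array([.2138,.9769])
for n in('part_a','done_part'):
 for r in parts(v,n,.3):
  if abs((r[0][:2]-O)@[d[1],-d[0]])<.03:
    z=fit(r[5],[h+[0,0,.016] for h in HOUS],r[0]); print(n,z[0].round(4),'deg %.1f'%np.degrees(z[0][2]),'lane',((z[0][:2]-O)@d).round(4),((z[0][:2]-O)@[d[1],-d[0]]).round(4),z[1].round())
c=v['top'];a=cv2.resize(c['frame'][170:310,250:380,::-1],(446,480),interpolation=cv2.INTER_CUBIC)
c=v['scene'];b=cv2.resize(c['frame'][200:315,275:360,::-1],(354,480),interpolation=cv2.INTER_CUBIC)
cv2.imwrite('pics/end.png',cv2.convertScaleAbs(np.hstack([a,b]),alpha=1.5))
E
```

```text
clock: 81.23
position: [0.6518, 0.0028, 0.1832]
ee_rot: [[-1.0, 0.024, 0.009], [0.024, 1.0, -0.002], [-0.009, -0.002, -1.0]]
wrist_force: [1.0, -0.4, -0.3]
grip_width: 0.702
gripper_force: 0.0
clock: 82.07
position: [0.6527, 0.2095, 0.1766]
ee_rot: [[-1.0, 0.02, -0.0], [0.02, 1.0, -0.001], [0.0, -0.001, -1.0]]
wrist_force: [0.1, -1.0, -0.2]
grip_width: 0.703
gripper_force: 0.0
t82.07 pos [0.6527 0.2095 0.1766] yaw 88.87 w 60.0mm gf 0 F [ 0.1 -1.  -0.2] j [-29.  34.  10.  99.  -7.  48.  73.]
part_a [ 0.4727  0.0388 -0.2379] deg -13.6 lane 0.1286 -0.0022 92.0
part_a [ 0.4631 -0.0103 -0.2696] deg -15.4 lane 0.0786 -0.0011 77.0
part_a [ 0.4511 -0.0595 -0.278 ] deg -15.9 lane 0.028 -0.0022 77.0
```

View pics/end.png

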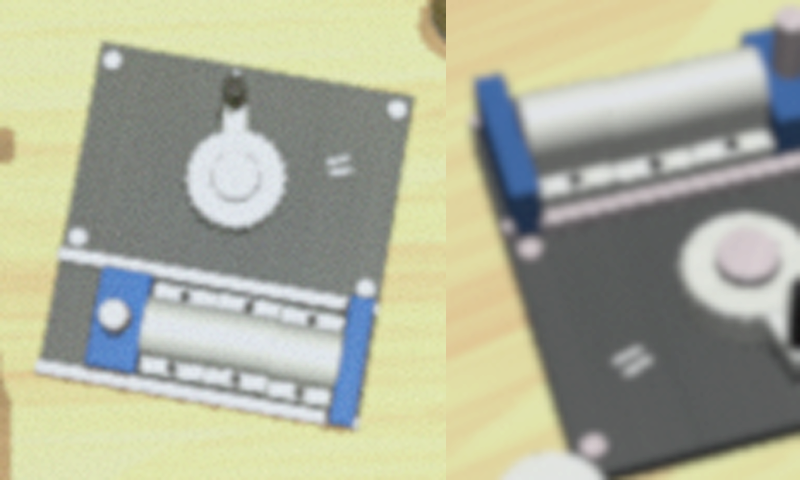

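The final picture shows three housings in one unbroken row from the stop (350,360) to the jaw (120,315). They are evenly spaced at 50 mm, and the lever at (235,90) points at the single bar.

```bash
python3 -c "
from cell import robot
print(robot.sign_off())"
```

```text
the job is handed in; nothing more can be done
None
```

The job is handed in at about 82 s on the robot clock: the finished housing is in the tray, three housings sit clamped between stop and jaw with no gap visible, and the collar is at its lock mark; part_b tipped in the grip when it caught the first housing (73 N at the wrist) and was righted against the stop before placing.

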